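# Put the spices away in the slide-cover rack

### The arm

A 6-joint arm with a two-finger parallel gripper is mounted at the origin on the work surface. World frame = base frame: x ahead of the robot, y to its left, z up, the work surface at z = 0. Lengths are in m, angles in rad, forces in N, time in s.
With the tool pointing down it reaches from about 0.325 to 0.85 m from the base axis. Payload 4.4 kg.
Tool frame: the origin (TCP) lies at the very end of the fingers, on their centre line; the grasp point (between the pads) lies 19 mm behind it; z points along the fingers, y is the direction in which the jaws open and shut (so a half turn about z gives the same grasp; the last joint's range is limited). The gripper opens to 94 mm and grips with 3 to 60 N. Pads are 16 mm wide; open, the fingers measure 119 mm over their backs; the gripper's body (75 mm by 177 mm) begins 78 mm behind the grasp point.
Start: joints at [-0.15, 0.207, 1.542, -0, 1.393, -0.15], TCP at [0.575, -0, 0.205] pointing down, gripper open.
Joint ranges: [-2.73, 2.73], [-0.86, 2.22], [0.23, 2.46], [-1.11, 4.25], [0.08, 2.63], [-2.82, 2.82]. Speed limits (rad/s): [2.79, 2.79, 3.14, 3.14, 3.14, 3.14].

### API

Orientations are given as a unit quaternion [w, x, y, z].
In Python, from rig import get_obs, capture, camera_info, sign_off gives the robot as it stands. The module is installed in compiled form; this text tells all that it offers.
- The arm moves only by the tool apply_moves, never from a script. Its arguments are lists of equal length, an entry for each row: "hand": the finger opening in mm, from 0 to 94; "offset": the shift along the tool's x, y, z in units of 25 mm (1.0 is 25 mm), a list of three; "spin": the turn about the tool's z in units of 6 degrees (1.0 is 6 degrees). A call has 1 to 5 rows; each row is the pose to reach, as a shift and turn from the pose commanded when the call began, along the tool's axes at that moment; what a row does not reach only later rows make up. A row lasts 1/12 s, in which the tool goes at most 41.7 mm and 7.16 degrees, less where a joint would pass 70% of its speed; a pose out of reach is approached as far as the arm can. A call with a gripper value outside its range is refused whole. The fingers move at their own pace and stop on an object; "newtons" is the grip in N (left out, the last holds). Time passes only in rows, so rows that repeat a pose let the fingers close. It gives the time, the measured TCP pose, the force and the opening at its end, in the units of the state.
- get_obs(): the state, without advancing time (a new reading comes with each control period).
- capture(name): name is "scene" or "side" or "wrist"; returns the picture (400x640x3 uint8, red, green, blue); there is no depth.
- camera_info(name): a dict with "mtx" (3x3 intrinsics, pixels), "dist_coeffs" ([k1, k2, p1, p2, k3] as OpenCV has them; the pictures are not rectified), "view" (4x4, takes a point from world to camera coordinates); the wrist camera has in their place "mount" (4x4, takes a point from camera to tool coordinates, whose origin is the TCP and whose axes are the flange's). Camera axes: x right, y up, looking along -z (the intrinsics and any distortion apply to the point x, -y, -z); pixel columns grow to the right and rows downward; lengths in m; the calibration is good to about 2 mm. A picture is of the moment at which its call begins: read the wrist's pose just before it. camera_info takes no time and is no camera call.
- sign_off(): hands the job in, once; it reports no verdict.
The state is a dict: "time": time; "qpos": joint angles; "qvel": joint speeds; "joint_efforts": joint torques, N m; "ee_pos": TCP position; "tool_rot": TCP orientation; "wrist_force": force on the tool from outside, world axes, zero at the start; "moment": the same for the moment, N m; "gripper_width": finger opening in m.
Only numpy, scipy, OpenCV 4.12 (cv2) and the standard library are available. Lean on these libraries where they do the work, as an engineer would, in place of code of your own. Each camera call takes 0.05 s, during which the arm holds its last target.

### The job

Put the spices away: slide the orange cover of the rack open, put every spice tin into the compartment, and then slide the cover fully shut over them. Stand every glass jar upright on the narrow teal ledge of the rack, centred on its depth, at any time you like. Leave the pinch bowl and the tongs where they are.

Things in the scene. Friction and masses are not known exactly. Their poses are not given: they have to be found in the camera images.
- rack: White plastic spice rack, fixed to the cart top, 270 x 296 mm, 108 mm high. Origin on the cart top; its x points from the compartment to the ledge (roughly away from the robot), y along its width, z up. Front half (x < 0): open-topped compartment. Behind it (x 0 to 140 mm): solid deck, 45 mm high, onto which the cover slides when it opens. Above the deck, on two end posts: a narrow teal ledge.
- compartment (a point): Centre of the compartment's floor: rack x = -60, y = 0, 5 mm above the cart; axes as the rack's. Inside 120 mm (x) by 270 mm (y); front and back walls end 40 mm above the floor, side walls 47 mm; walls 5 mm thick.
- ledge (a point): Middle of the top of the teal ledge: rack x = 115, y = 0, 108 mm above the cart; axes as the rack's. The ledge is 44 mm deep (x), 296 mm long (y), 8 mm thick, with no lip or back.
- cover (a joint): Flat orange sliding cover of the compartment, 130 x 267 x 5 mm, top 50.5 mm above the cart. Value in m: 0 = fully shut over the compartment, 0.115 = fully open, slid along rack +x onto the deck under the ledge. It stays where it is left; about 2 N of friction. Starts shut or a little open.
- cover_grip (a point): Centre of the upright black grip bar on the cover: 14 mm thick (along rack x), 70 mm long (along rack y), 32 mm tall, its top 16 mm above this point. With the cover shut it is at rack x = -100 mm, y = 0, z = 66 mm; it moves with the cover. Axes as the rack's.
- tin_a_center (a point): Centre of the red spice tin, a closed block 64 mm long (its x), 36 mm wide (y), 30 mm high (z) with a steel band and blank paper patch; about 90 g. May be absent.
- tin_b_center (a point): Centre of the yellow spice tin, a closed block 64 mm long (its x), 36 mm wide (y), 30 mm high (z) with a steel band and blank paper patch; about 90 g. May be absent.
- tin_c_center (a point): Centre of the green spice tin, a closed block 64 mm long (its x), 36 mm wide (y), 30 mm high (z) with a steel band and blank paper patch; about 90 g. May be absent.
- jar_a_center (a point): Centre of an upright round glass jar with rust-red contents and a black cap: 44 mm diameter, 74 mm high (axis z), the point is 37 mm above its underside; about 150 g. May be absent.
- jar_b_center (a point): Centre of an upright round glass jar with ochre contents and a black cap: 44 mm diameter, 74 mm high (axis z), the point is 37 mm above its underside; about 150 g. May be absent.
- jar_c_center (a point): Centre of an upright round glass jar with olive-green contents and a black cap: 44 mm diameter, 74 mm high (axis z), the point is 37 mm above its underside; about 150 g. May be absent.
- pinch_bowl: Bystander: blue ceramic pinch bowl, 80 mm across, 35 mm high; origin under its centre. Leave alone.
- tongs: Bystander: steel tongs with red silicone tips lying flat, about 200 mm long (along its x), 18 mm high; origin under the middle. Leave alone.

How it is judged:
On the way, in this order (a step that is already met when the one before it is completed fails the run):
1. the cover is slid open, by at least 60 mm (value of joint cover above 0.06 m), for 0.2 s.
2. every tin present is in the compartment (x of tin_a_center in the frame of rack between -0.12 and 0 m and y of tin_a_center in the frame of rack between -0.135 and 0.135 m and z of tin_a_center in the frame of rack between 0.01 and 0.03 m and x of tin_b_center in the frame of rack between -0.12 and 0 m and y of tin_b_center in the frame of rack between -0.135 and 0.135 m and z of tin_b_center in the frame of rack between 0.01 and 0.03 m and x of tin_c_center in the frame of rack between -0.12 and 0 m and y of tin_c_center in the frame of rack between -0.135 and 0.135 m and z of tin_c_center in the frame of rack between 0.01 and 0.03 m), for 0.2 s.
3. the cover is slid fully shut over the tins (all of step 2 and value of joint cover below 0.005 m), for 0.2 s.
At the end, for the whole second after the job is handed in: The cover is shut to within 5 mm, every tin present lies in the compartment under it, and every jar present stands on the ledge, upright within 0.1 rad, its centre within 14 mm of the ledge's centre line and no more than 140 mm from the rack's middle (all of step 3 and x of jar_a_center in the frame of rack between 0.101 and 0.129 m and y of jar_a_center in the frame of rack between -0.14 and 0.14 m and z of jar_a_center in the frame of rack between 0.139 and 0.151 m and angle between each of jar_a_center, jar_b_center, jar_c_center's own z axis and vertical below 0.1 rad and x of jar_b_center in the frame of rack between 0.101 and 0.129 m and y of jar_b_center in the frame of rack between -0.14 and 0.14 m and z of jar_b_center in the frame of rack between 0.139 and 0.151 m and x of jar_c_center in the frame of rack between 0.101 and 0.129 m and y of jar_c_center in the frame of rack between -0.14 and 0.14 m and z of jar_c_center in the frame of rack between 0.139 and 0.151 m); the robot touches nothing.
It fails at once if the pinch bowl is moved more than 30 mm (distance of pinch_bowl from where it was at the start of the episode above 0.03 m).
It fails at once if the tongs are moved more than 30 mm (distance of tongs from where it was at the start of the episode above 0.03 m).
Of tin_a, tin_b, tin_c only 2 to 3 are there at a start; the rules pass over those that are not, and their reading is None.
Of jar_a, jar_b, jar_c only 2 to 3 are there at a start; the rules pass over those that are not, and their reading is None.
At some moment in a run one of tin_a, tin_b, tin_c may be knocked a few centimetres aside while the robot is not near it.
It also fails if it takes over 208 s, if anything falls off the work surface, if the arm or the gripper's body presses on something with over 40 N, if the wrist force passes 120 N, or if a joint passes its speed limit or range.

## Working session

There is one attempt and no reset: what is moved stays moved. The work goes in short steps, Python scripts to look and compute and a tool call to move; the robot and the scene stay as the last step left them, time stands still between calls to the robot, and variables do not carry over. Pictures are saved under pics/ and viewed, and the job is handed in when it is done.

Besides the shell and the picture viewer there is one more tool, called after "Request:" as a command line: name --pt "numbers of a row" for each row, then --argument value for the rest. apply_moves: Moves the arm, as the interface text tells. Its arguments: {"type":"object","properties":{"hand":{"type":"array","items":{"type":"number"}},"offset":{"type":"array","items":{"type":"array","items":{"type":"number"}}},"spin":{"type":"array","items":{"type":"number"}},"newtons":{"type":"number"}},"required":["hand","offset","spin"]}

```bash
mkdir -p pics; ls; python3 - <<'E'
from rig import *
import cv2
o=get_obs();print(o)
for n in ["scene","side","wrist"]:
    cv2.imwrite(f"pics/{n}0.png",capture(n)[:,:,::-1]);print(n,camera_info(n))
E
```

```text
pics
{'time': 0.0, 'qpos': array([-1.50464775e-01,  2.07438517e-01,  1.54290092e+00, -8.79248698e-07,
        1.39350428e+00, -1.50502121e-01]), 'qvel': array([-1.42628921e-03,  3.54938944e-04,  2.06396074e-04, -7.60887093e-04,
        1.97176316e-04, -3.56492576e-05]), 'joint_efforts': array([-8.39226868e-05, -3.70882022e+01, -2.81415099e+01,  6.96549774e-02,
        3.60915181e-02, -1.71865345e-04]), 'ee_pos': array([5.74211262e-01, 1.28221431e-04, 2.04305457e-01]), 'tool_rot': array([-9.05932567e-04,  7.07093074e-01,  7.07119592e-01, -6.67910058e-04]), 'wrist_force': array([-0.46558833,  0.1238873 , -0.11746789]), 'moment': array([-0.00179354, -0.00089637,  0.01290075]), 'gripper_width': 0.09398730754497486}
scene {'mtx': array([[417.21214298,   0.        , 324.22151086],
       [  0.        , 417.21214298, 198.31565679],
       [  0.        ,   0.        ,   1.        ]]), 'dist_coeffs': array([-0.06878085,  0.        ,  0.        ,  0.        ,  0.        ]), 'view': array([[ 0.63723698,  0.77059949,  0.01026911, -0.31174041],
       [-0.63441572,  0.51696326,  0.57468747,  0.28
[... 552 characters left out ...]
,  0.62508178, -1.03196794],
       [ 0.        ,  0.        ,  0.        ,  1.        ]])}
wrist {'mtx': array([[291.92164764,   0.        , 317.15167643],
       [  0.        , 291.92164764, 195.03332322],
       [  0.        ,   0.        ,   1.        ]]), 'dist_coeffs': array([-0.04157575,  0.        ,  0.        ,  0.        ,  0.        ]), 'mount': array([[ 9.74772048e-04,  9.63420940e-01,  2.67990936e-01,
         7.70126485e-02],
       [ 9.99999371e-01, -1.08798283e-03,  2.73942137e-04,
        -3.83541727e-04],
       [ 5.55491129e-04,  2.67990500e-01, -9.63421394e-01,
        -1.79478750e-01],
       [ 0.00000000e+00,  0.00000000e+00,  0.00000000e+00,
         1.00000000e+00]])}
```

View pics/scene0.png

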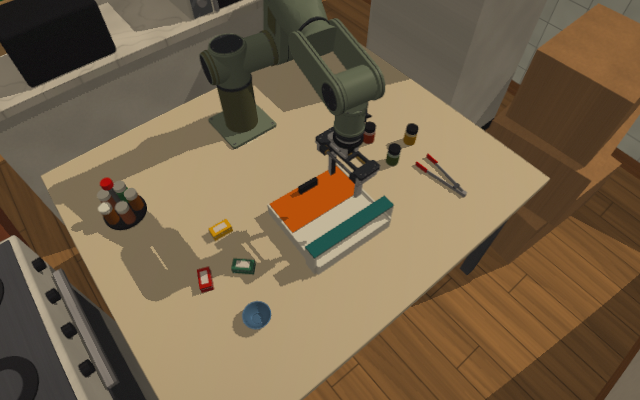

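View pics/side0.png

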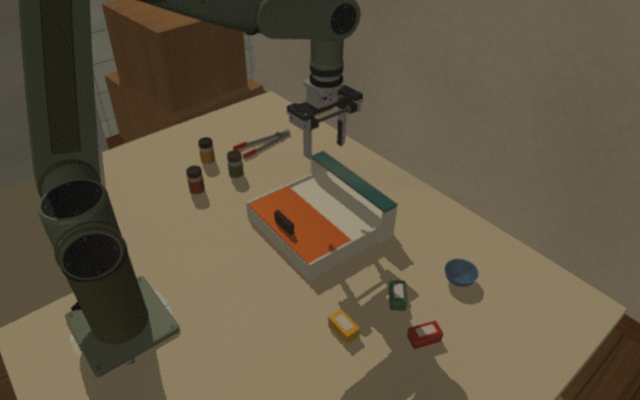

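View pics/wrist0.png

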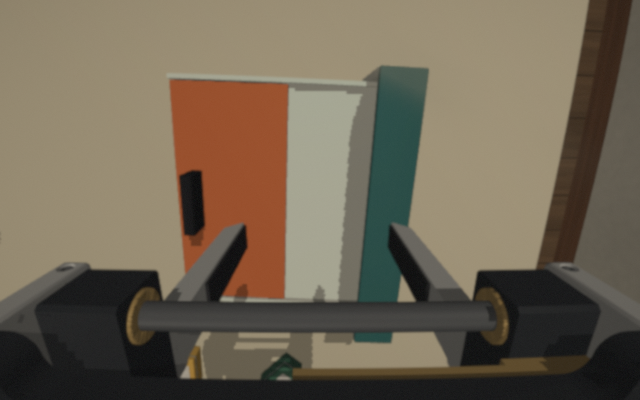

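```bash
cat > h.py <<'E'
import numpy as np, cv2
from scipy.spatial.transform import Rotation as R
from rig import *
def obs_T():
    o=get_obs();q=np.array(o["tool_rot"]);T=np.eye(4)
    T[:3,:3]=R.from_quat([q[1],q[2],q[3],q[0]]).as_matrix();T[:3,3]=o["ee_pos"];return T
def cam(n,T=None):
    c=camera_info(n);K,d=c["mtx"],c["dist_coeffs"]
    V=c["view"] if "view" in c else np.linalg.inv((obs_T() if T is None else T)@c["mount"])
    V=np.diag([1,-1,-1,1])@V
    return K,d,V
def proj(C,P):
    K,d,V=C;P=np.atleast_2d(P).astype(float)
    return cv2.projectPoints(P,cv2.Rodrigues(V[:3,:3])[0],V[:3,3],K,d)[0][:,0]
def ray(C,uv,z):
    K,d,V=C;uv=np.array(uv,float).reshape(-1,1,2)
    n=cv2.undistortPoints(uv,K,d)[:,0];n=np.c_[n,np.ones(len(n))]@V[:3,:3]
    c=-V[:3,:3].T@V[:3,3]
    return c+n*((z-c[2])/n[:,2])[:,None]
E
python3 - <<'E'
import cv2
a=cv2.imread('pics/scene0.png');b=cv2.imread('pics/side0.png')
cv2.imwrite('pics/s1.png',cv2.resize(a[155:335,90:290],None,fx=3.2,fy=3.2,interpolation=cv2.INTER_CUBIC))
cv2.imwrite('pics/s2.png',cv2.resize(a[100:280,260:480],None,fx=3.2,fy=3.2,interpolation=cv2.INTER_CUBIC))
cv2.imwrite('pics/s3.png',cv2.resize(b[120:280,180:410],None,fx=3.2,fy=3.2,interpolation=cv2.INTER_CUBIC))
cv2.imwrite('pics/s4.png',cv2.resize(b[250:360,310:490],None,fx=3.2,fy=3.2,interpolation=cv2.INTER_CUBIC))
E
```

```text
(no output)
```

View pics/s2.png

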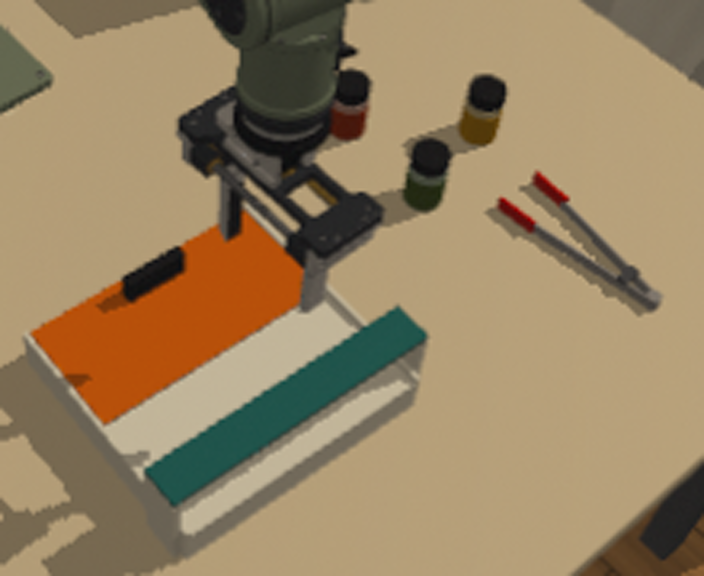

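View pics/s3.png

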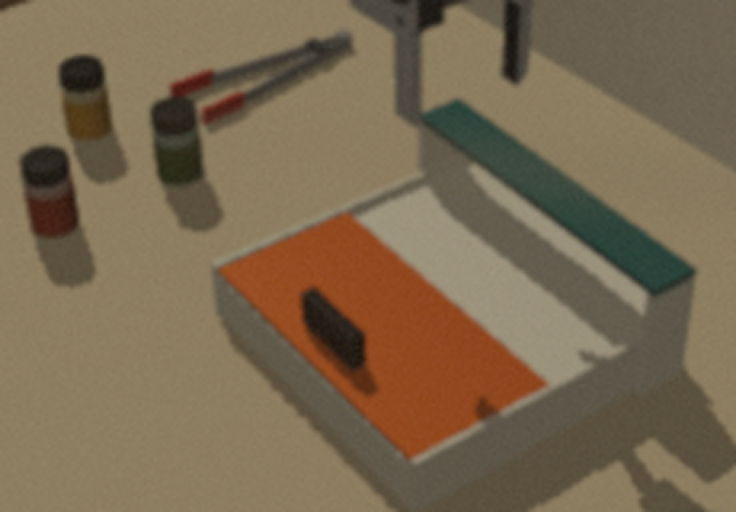

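View pics/s1.png

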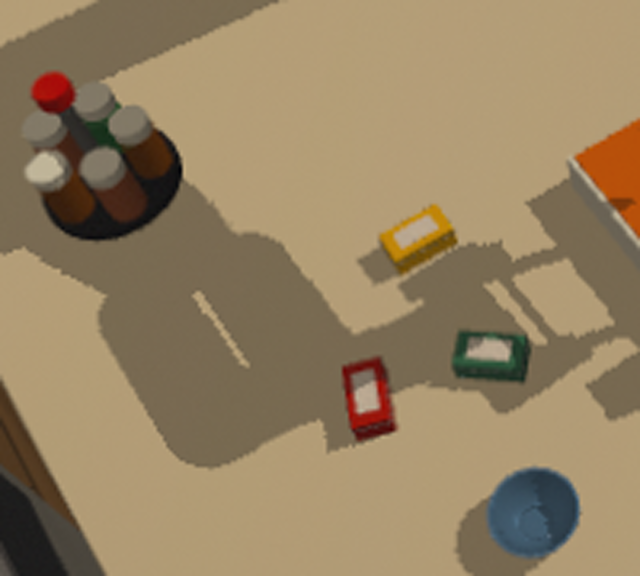

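View pics/s4.png

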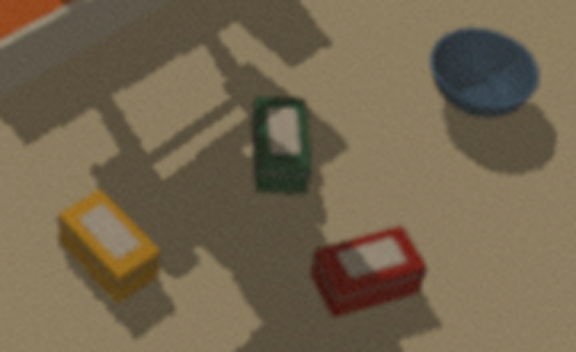

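```bash
cat > fit.py <<'E'
from h import *
from scipy.optimize import minimize,least_squares
def tinhull(p,z0=0):
    x,y,a=p;c,s=np.cos(a),np.sin(a)
    return np.array([[x+c*i*.032-s*j*.018,y+s*i*.032+c*j*.018,z0+k] for i in(-1,1) for j in(-1,1) for k in(0,.03)])
def jarhull(p,z0=0):
    t=np.linspace(0,2*np.pi,40)
    return np.concatenate([np.c_[p[0]+.022*np.cos(t),p[1]+.022*np.sin(t),0*t+z0+k] for k in(0,.074)])
S=4
def fill(C,P):
    m=np.zeros((400*S,640*S),np.uint8)
    h=cv2.convexHull(((proj(C,P)+.5)*S).astype(np.int32));cv2.fillConvexPoly(m,h,1);return m
HS={'a':[((0,130,50),(6,255,255)),((174,130,50),(180,255,255))],'b':[((17,150,90),(30,255,255))],'c':[((50,60,20),(90,255,140))]}
def seg(img,rng,pred,near=30):
    h=cv2.cvtColor(img,cv2.COLOR_RGB2HSV);m=sum(cv2.inRange(h,np.array(l),np.array(u)) for l,u in rng)>0
    yy,xx=np.mgrid[:400,:640];m&=(np.hypot(xx-pred[0],yy-pred[1])<near)
    m=m.astype(np.uint8)
    n,l,st,_=cv2.connectedComponentsWithStats(m)
    keep=[i for i in range(1,n) if st[i,4]>=6]
    pts=np.argwhere(np.isin(l,keep))[:,::-1]
    M=np.zeros((400*S,640*S),np.uint8)
    if len(pts)<10:return None
    q=np.concatenate([pts+d for d in([0,0],[1,0],[0,1],[1,1])])*S
    cv2.fillConvexPoly(M,cv2.convexHull(q.astype(np.int32)),1);return M
def fit_tin(ims,cams,k,guess,z0=0,yaws=np.arange(0,np.pi,np.pi/8)):
    Ms=[(C,seg(I,HS[k],proj(C,[[*guess,z0+.015]])[0])) for I,C in zip(ims,cams)]
    Ms=[(c,m) for c,m in Ms if m is not None]
    def cost(p):
        t=0
        for C,M in Ms:
            F=fill(C,tinhull(p,z0));t+=1-(F&M).sum()/max(1,(F|M).sum())
        return t/len(Ms)
    best=min((minimize(cost,[*guess,a],method='Nelder-Mead',options=dict(initial_simplex=[[*guess,a],[guess[0]+.015,guess[1],a],[guess[0],guess[1]+.015,a],[*guess,a+.3]],maxiter=90)) for a in yaws),key=lambda r:r.fun)
    return best.x,best.fun
E
cat > run1.py <<'E'
from fit import *
sc=cv2.imread('pics/scene0.png')[:,:,::-1].copy();si=cv2.imread('pics/side0.png')[:,:,::-1].copy()
A,B=cam('scene'),cam('side')
px={'a':(205,279),'b':(220,229),'c':(243,266)}
for k,v in px.items():
    g=ray(A,v,.02)[0,:2]; p,f=fit_tin([sc,si],[A,B],k,g);print('tin',k,g.round(3),p.round(4),np.degrees(p[2]).round(1),f)
    for n,I,C in(('A',sc,A),('B',si,B)):
        print('  single',n,fit_tin([I],[C],k,g,yaws=[p[2]])[0].round(4))
f=lambda L,o:np.array(L)/3.2+np.array(o)
X=np.array([[93,148,108],[137,148,108],[137,-148,108],[93,-148,108.]])/1000
pa=f([(400,307),(427,338),(177,503),(146,471)],(260,100));pb=f([(422,118),(458,100),(694,270),(655,292)],(180,120))
def res(p,w):
    c,s=np.cos(p[2]),np.sin(p[2]);P=X@np.array([[c,s,0],[-s,c,0],[0,0,1]])+[p[0],p[1],0]
    r=[]
    if 'A' in w:r.append(proj(A,P)-pa)
    if 'B' in w:r.append(proj(B,P)-pb)
    return np.concatenate(r).ravel()
for w in('AB','A','B'):
    r=least_squares(res,[.6,0,0],args=(w,));print('rack',w,r.x.round(4),abs(r.fun).max())
# jars: cap top centre and base pixels
ja={'a':[(352,82),(350,130)],'b':[(488,86),(479,135)],'c':[(431,150),(424,200)]}
jb={'a':[(45,160),(54,228)],'b':[(82,70),(89,131)],'c':[(175,107),(181,177)]}
for k in ja:
    print('jar',k,ray(A,f(ja[k][0],(260,100)),.074).round(3),ray(B,f(jb[k][0],(180,120)),.074).round(3))
E
python3 run1.py
```

```text
tin a [ 0.48  -0.438] [ 0.4777 -0.4389 -0.3973] -22.8 0.06864771135101522
  single A [ 0.4771 -0.4391 -0.403 ]
  single B [ 0.4803 -0.4385 -0.405 ]
tin b [ 0.363 -0.316] [ 0.3639 -0.3146  1.5107] 86.6 0.07792221863619586
  single A [ 0.3615 -0.3144  1.5214]
  single B [ 0.3647 -0.3152  1.5085]
tin c [ 0.514 -0.33 ] [ 0.5128 -0.3294  0.7724] 44.3 0.13383929653765442
  single A [ 0.5124 -0.3287  0.9137]
  single B [ 0.5164 -0.3279  0.7466]
rack AB [ 0.5309 -0.0254 -0.0494] 1.819399777342369
rack A [ 0.5325 -0.0247 -0.0466] 1.2898440706529755
rack B [ 0.5277 -0.0279 -0.0518] 1.0948999286301841
jar a [[0.366 0.312 0.074]] [[0.364 0.306 0.074]]
jar b [[0.466 0.426 0.074]] [[0.463 0.415 0.074]]
jar c [[0.493 0.308 0.074]] [[0.497 0.305 0.074]]
```

```bash
python3 - <<'E'
from h import *
rk=np.array([.5309,-.0254,-.0494]);c,s=np.cos(rk[2]),np.sin(rk[2])
W=lambda P:np.array(P)/1000@np.array([[c,s,0],[-s,c,0],[0,0,1]])+[rk[0],rk[1],0]
box=lambda v:np.array([[v-100+i*7,j*35,k] for k in(50.5,82) for i,j in((-1,-1),(1,-1),(1,1),(-1,1))])
out=[]
for n in('scene','side','wrist'):
    I=cv2.imread(f'pics/{n}0.png');C=cam(n);f=4 if n!='wrist' else 2
    I=cv2.resize(I,None,fx=f,fy=f,interpolation=cv2.INTER_CUBIC)
    for v,col in((0,(255,0,0)),(10,(0,255,0))):
        p=((proj(C,W(box(v)))+.5)*f).astype(int)
        cv2.polylines(I,[p[4:]],True,col,1);cv2.polylines(I,[p[:4]],True,col,1)
    for P in([[93,148,108],[137,148,108],[137,-148,108],[93,-148,108]],[[-125,148,50],[0,148,50],[0,-148,50],[-125,-148,50]]):
        cv2.polylines(I,[((proj(C,W(P))+.5)*f).astype(int)],True,(255,0,255),1)
    x,y,w,h={'scene':(255,145,150,130),'side':(235,140,170,145),'wrist':(150,40,300,320)}[n]
    cv2.imwrite(f'pics/o_{n}.png',I[y*f:(y+h)*f,x*f:(x+w)*f][:600,:800])
E
```

```text
(no output)
```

View pics/o_scene.png

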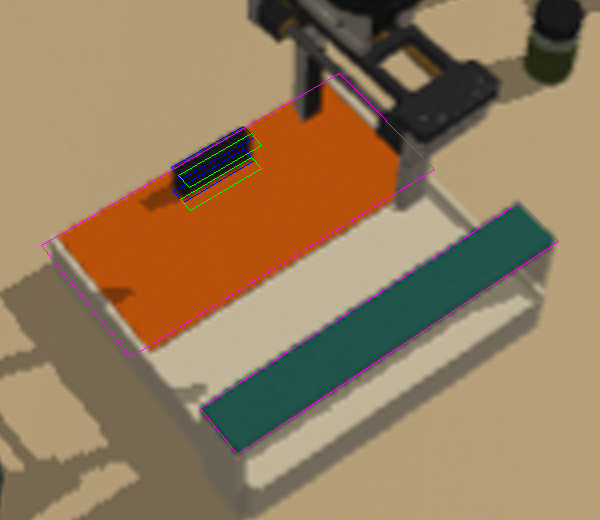

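View pics/o_wrist.png

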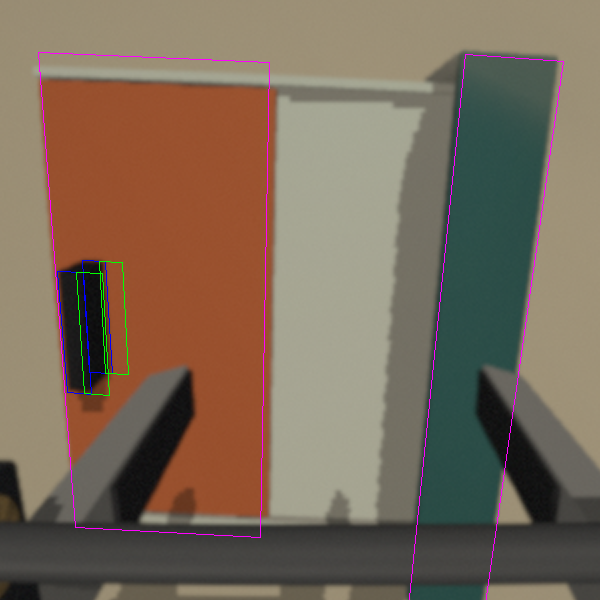

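Request:
apply_moves --hand '[60, 60, 60, 60, 60]' --pt "-0.2 -1.5 0.8" --pt "-0.4 -3 1.6" --pt "-0.7 -4.4 2.4" --pt "-0.82 -5.76 3.2" --pt "-0.82 -5.76 3.2" --spin '[0.2, 0.47, 0.47, 0.47, 0.47]' --newtons 20

```text
time: 0.57
ee_pos: [0.4143, -0.0173, 0.1153]
tool_rot: [-0.011, 0.724, 0.689, -0.008]
wrist_force: [-3.2, 0.6, -2.5]
gripper_width: 0.064
```

Request:
apply_moves --hand '[60, 60, 60]' --pt "0 0 0" --pt "0 0 0" --pt "0 0 0" --spin '[0, 0, 0]'

```text
time: 0.82
ee_pos: [0.4339, -0.0211, 0.1274]
tool_rot: [0.002, 0.724, 0.69, 0.001]
wrist_force: [1.1, -0.5, 0.6]
gripper_width: 0.0599
```

```bash
cat > st.py <<'E'
import sys
from h import *
RK=np.array([.5309,-.0254,-.0494])
def rack(x,y):
    c,s=np.cos(RK[2]),np.sin(RK[2]);return np.array([RK[0]+c*x-s*y,RK[1]+s*x+c*y])
def delta(xyz,th=None):
    """offset/spin units to reach world xyz, jaw yaw th (deg)"""
    T=obs_T();d=T[:3,:3].T@(np.array(xyz)-T[:3,3])/.025
    cur=np.degrees(np.arctan2(T[1,1],T[0,1]))
    print('tcp',T[:3,3].round(4),'jaw',cur.round(2),'down',T[:3,2].round(3),'-> offset',d.round(2),'spin',None if th is None else ((cur-th)/6).round(2))
E
cat > d.py <<'E'
from st import *
a=[float(v) for v in sys.argv[1:]]
delta(a[:3],a[3] if len(a)>3 else None);o=get_obs();print(o['time'],o['gripper_width'].round(4),o['wrist_force'].round(1),o['qpos'].round(2))
E
python3 d.py .431 -.0205 .056 -2.8
```

```text
tcp [ 0.4339 -0.0211  0.1274] jaw -2.82 down [ 0.005 -0.001 -1.   ] -> offset [ 0.02 -0.13  2.85] spin -0.0Traceback (most recent call last):
  File "d.py", line 3, in <module>
    delta(a[:3],a[3] if len(a)>3 else None);o=get_obs();print(o['time'],o['gripper_width'].round(4),o['wrist_force'].round(1),o['qpos'].round(2))
                                                                        ^^^^^^^^^^^^^^^^^^^^^^^^
AttributeError: 'float' object has no attribute 'round'
```

```bash
sed -i "s/o\['gripper_width'\].round(4)/round(float(o['gripper_width']),4)/" d.py; python3 d.py .431 -.0205 .056 -2.8
```

```text
tcp [ 0.4339 -0.0211  0.1274] jaw -2.82 down [ 0.005 -0.001 -1.   ] -> offset [ 0.02 -0.13  2.85] spin -0.0
0.8167 0.0599 [ 1.1 -0.5  0.6] [-0.25 -0.02  1.96  0.    1.2  -0.2 ]
```

Request:
apply_moves --hand '[60, 60, 60, 60, 60]' --pt "0 0 0.6" --pt "0 0 1.2" --pt "0 0 1.9" --pt "0 0 2.5" --pt "0 0 2.7" --spin '[0, 0, 0, 0, 0]'

```text
time: 1.23
ee_pos: [0.4326, -0.0207, 0.0576]
tool_rot: [0.0, 0.724, 0.69, 0.0]
wrist_force: [-0.6, -0.5, 0.6]
gripper_width: 0.0602
```

Request:
apply_moves --hand '[60, 60, 10, 10, 10]' --pt "0 0 0" --pt "0 0 0" --pt "0 0 0" --pt "0 0 0" --pt "0 0 0" --spin '[0, 0, 0, 0, 0]'

```text
time: 1.65
ee_pos: [0.432, -0.0207, 0.0589]
tool_rot: [0.001, 0.724, 0.69, 0.001]
wrist_force: [0.4, -1.2, 0.3]
gripper_width: 0.0431
```

Request:
apply_moves --hand '[10, 10, 10, 10, 10]' --pt "0 0 0" --pt "0 0 0" --pt "0 0 0" --pt "0 0 0" --pt "0 0 0" --spin '[0, 0, 0, 0, 0]'

```text
time: 2.07
ee_pos: [0.431, -0.0205, 0.058]
tool_rot: [0.0, 0.724, 0.69, 0.0]
wrist_force: [0.4, 0.4, 0.2]
gripper_width: 0.0137
```

Request:
apply_moves --hand '[10, 10, 10, 10, 10]' --pt "0 0.3 0" --pt "0 0.7 0" --pt "0 1.2 0" --pt "0 1.8 0" --pt "0 2.3 0" --spin '[0, 0, 0, 0, 0]' --newtons 30

```text
time: 2.48
ee_pos: [0.4893, -0.0232, 0.058]
tool_rot: [-0.0, 0.724, 0.69, -0.0]
wrist_force: [-3.2, 1.1, 5.3]
gripper_width: 0.0141
```

Request:
apply_moves --hand '[10, 10, 10, 10, 10]' --pt "0 0.6 0" --pt "0 1.2 0" --pt "0 1.8 0" --pt "0 2.1 0" --pt "0 2.25 0" --spin '[0, 0, 0, 0, 0]'

```text
time: 2.9
ee_pos: [0.5448, -0.0257, 0.058]
tool_rot: [-0.001, 0.724, 0.69, -0.001]
wrist_force: [-9.8, 1.5, 11.3]
gripper_width: 0.0139
```

Request:
apply_moves --hand '[10, 10, 10, 10, 10]' --pt "0 0 0" --pt "0 0 0" --pt "0 0 0" --pt "0 0 0" --pt "0 0 0" --spin '[0, 0, 0, 0, 0]'

```text
time: 3.32
ee_pos: [0.5448, -0.0258, 0.058]
tool_rot: [0.0, 0.724, 0.689, 0.0]
wrist_force: [-0.1, 2.8, 2.6]
gripper_width: 0.014
```

Request:
apply_moves --hand '[80, 80, 80, 80, 80]' --pt "0 0 0" --pt "0 0 0" --pt "0 0 0" --pt "0 0 0" --pt "0 0 0" --spin '[0, 0, 0, 0, 0]'

```text
time: 3.73
ee_pos: [0.5445, -0.0263, 0.0578]
tool_rot: [-0.0, 0.724, 0.689, -0.0]
wrist_force: [0.0, -0.0, -0.6]
gripper_width: 0.0438
```

Request:
apply_moves --hand '[80, 80, 80, 80, 80]' --pt "0 0 -0.8" --pt "0 0 -2" --pt "0 0 -3.2" --pt "0 0 -4.4" --pt "0 0 -5.5" --spin '[0, 0, 0, 0, 0]'

```text
time: 4.15
ee_pos: [0.5447, -0.0263, 0.1971]
tool_rot: [0.0, 0.724, 0.689, 0.0]
wrist_force: [0.6, 0.4, -0.5]
gripper_width: 0.0768
```

```bash
python3 d.py .40 -.29 .2 -2.8; python3 - <<'E'
from h import *
cv2.imwrite('pics/sc1.png',capture('scene')[:,:,::-1])
E
```

```text
tcp [ 0.5447 -0.0263  0.1971] jaw -2.83 down [ 0.001 -0.    -1.   ] -> offset [-10.82  -5.26  -0.11] spin -0.01
4.15 0.0768 [ 0.6  0.4 -0.5] [-0.21  0.15  1.63 -0.    1.37 -0.16]
```

View pics/sc1.png

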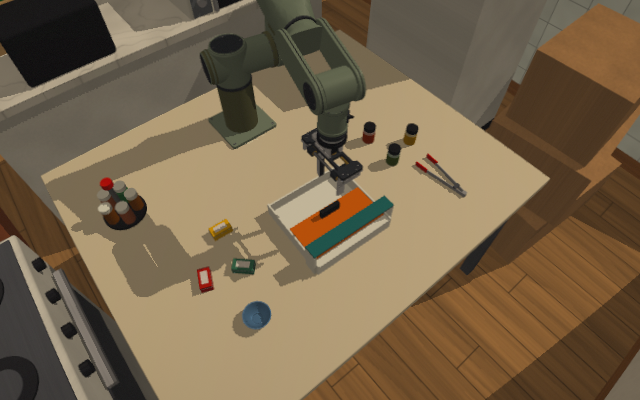

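Request:
apply_moves --hand '[80, 80, 80, 80, 80]' --pt "-0.6 -0.3 0" --pt "-1.8 -0.9 0" --pt "-3.1 -1.6 0" --pt "-4.4 -2.4 0" --pt "-5.7 -3.2 0" --spin '[0, 0, 0, 0, 0]'

```text
time: 4.62
ee_pos: [0.4567, -0.1656, 0.1953]
tool_rot: [0.0, 0.724, 0.69, -0.0]
wrist_force: [0.8, -0.6, 0.1]
gripper_width: 0.0798
```

Request:
apply_moves --hand '[80, 80, 80, 80, 80]' --pt "-1.3 -0.8 0" --pt "-2.6 -1.6 0" --pt "-3.9 -2.4 0" --pt "-5.0 -3.1 0" --pt "-5.6 -3.4 0" --spin '[0, 0, 0, 0, 0]'

```text
time: 5.03
ee_pos: [0.3636, -0.3028, 0.1954]
tool_rot: [0.0, 0.725, 0.688, -0.001]
wrist_force: [0.4, -0.5, -0.2]
gripper_width: 0.0797
```

Request:
apply_moves --hand '[80, 80, 80]' --pt "0 0 0" --pt "0 0 0" --pt "0 0 0" --spin '[0, 0, 0]'

```text
time: 5.28
ee_pos: [0.3661, -0.2995, 0.1952]
tool_rot: [-0.0, 0.724, 0.69, 0.0]
wrist_force: [-0.5, 0.4, 0.8]
gripper_width: 0.0801
```

```bash
python3 d.py .364 -.3148 .12 -3.4; cat > look.py <<'E'
from st import *
n=sys.argv[1];T=obs_T();I=capture('wrist');np.save(f'pics/T{n}.npy',T)
cv2.imwrite(f'pics/w{n}.png',I[:,:,::-1])
for s in('scene','side'):cv2.imwrite(f'pics/{s}{n}.png',capture(s)[:,:,::-1])
E
python3 look.py 2
```

```text
tcp [ 0.3661 -0.2995  0.1952] jaw -2.81 down [ 0.     0.001 -1.   ] -> offset [-0.62 -0.06  3.01] spin 0.1
5.2833 0.0801 [-0.5  0.4  0.8] [-0.87 -0.    1.79  0.    1.35 -0.82]
```

View pics/w2.png

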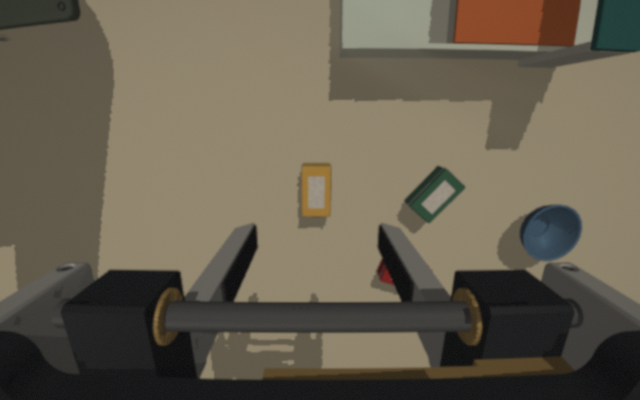

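```bash
python3 - <<'E'
from fit import *
I=cv2.imread('pics/w2.png')[:,:,::-1].copy();C=cam('wrist',np.load('pics/T2.npy'))
for k,g,y in(('b',(.364,-.315),[1.5]),('c',(.513,-.329),[.8])):
    p,f=fit_tin([I],[C],k,g,yaws=y);print(k,p.round(4),np.degrees(p[2]).round(1),round(f,3))
E
```

```text
b [ 0.3625 -0.3165  1.4968] 85.8 0.144
c [ 0.514  -0.3297  0.7926] 45.4 0.123
```

Request:
apply_moves --hand '[70, 70, 70, 70, 70]' --pt "-0.3 -0.04 0.8" --pt "-0.65 -0.08 2.2" --pt "-0.65 -0.08 3.6" --pt "-0.65 -0.08 4.8" --pt "-0.65 -0.08 5.6" --spin '[0.16, 0.16, 0.16, 0.16, 0.16]'

```text
time: 5.85
ee_pos: [0.3624, -0.3138, 0.0524]
tool_rot: [-0.002, 0.729, 0.684, 0.0]
wrist_force: [0.2, -0.1, -0.2]
gripper_width: 0.07
```

Request:
apply_moves --hand '[70, 70, 70, 70, 70]' --pt "0 0 0.6" --pt "0 0 1.2" --pt "0 0 1.7" --pt "0 0 1.9" --pt "0 0 1.9" --spin '[0, 0, 0, 0, 0]'

```text
time: 6.27
ee_pos: [0.3628, -0.3146, 0.0067]
tool_rot: [-0.002, 0.73, 0.684, 0.0]
wrist_force: [-0.5, 0.0, -0.4]
gripper_width: 0.0699
```

Request:
apply_moves --hand '[30, 30, 30, 30, 30]' --pt "0 0 0" --pt "0 0 0" --pt "0 0 0" --pt "0 0 0" --pt "0 0 0" --spin '[0, 0, 0, 0, 0]' --newtons 20

```text
time: 6.68
ee_pos: [0.3635, -0.3167, 0.0086]
tool_rot: [0.001, 0.73, 0.683, -0.0]
wrist_force: [-1.2, 0.5, -0.2]
gripper_width: 0.0402
```

Request:
apply_moves --hand '[30, 30, 30]' --pt "0 0 0" --pt "0 0 0" --pt "0 0 0" --spin '[0, 0, 0]'

```text
time: 6.93
ee_pos: [0.3634, -0.3167, 0.0085]
tool_rot: [0.0, 0.73, 0.683, -0.0]
wrist_force: [-1.0, 0.2, 3.3]
gripper_width: 0.0359
```

Request:
apply_moves --hand '[30, 30, 30, 30, 30]' --pt "0 0 -0.8" --pt "0 0 -2" --pt "0 0 -3.2" --pt "0 0 -4.4" --pt "0 0 -5.0" --spin '[0, 0, 0, 0, 0]'

```text
time: 7.35
ee_pos: [0.3643, -0.3178, 0.1364]
tool_rot: [0.003, 0.73, 0.683, -0.0]
wrist_force: [-0.3, -0.6, -0.6]
gripper_width: 0.0361
```

```bash
python3 - <<'E'
from st import *
p=rack(-.065,.088);delta([*p,.133],-2.83);print(get_obs()['gripper_width'],p)
E
```

```text
tcp [ 0.3643 -0.3178  0.1364] jaw -3.78 down [ 0.003 -0.004 -1.   ] -> offset [15.59  3.22  0.09] spin -0.16
0.036085939849955825 [0.47032473 0.06570234]
```

Request:
apply_moves --hand '[30, 30, 30, 30, 30]' --pt "0.6 0.1 0" --pt "1.9 0.4 0" --pt "3.3 0.7 0" --pt "4.8 1.0 0" --pt "6.3 1.3 0" --spin '[-0.16, -0.16, -0.16, -0.16, -0.16]'

```text
time: 7.77
ee_pos: [0.4057, -0.1598, 0.1327]
tool_rot: [-0.0, 0.725, 0.689, 0.0]
wrist_force: [0.9, 0.0, -0.0]
gripper_width: 0.0358
```

Request:
apply_moves --hand '[30, 30, 30, 30, 30]' --pt "1.5 0.3 0" --pt "3.0 0.6 0" --pt "4.5 0.9 0" --pt "6.0 1.2 0" --pt "7.4 1.5 0" --spin '[0, 0, 0, 0, 0]'

```text
time: 8.18
ee_pos: [0.4521, 0.0238, 0.1327]
tool_rot: [-0.0, 0.724, 0.69, -0.0]
wrist_force: [1.9, 0.2, -0.5]
gripper_width: 0.036
```

```bash
python3 d.py .4703 .0657 .133 -2.83
```

```text
tcp [0.4521 0.0238 0.1327] jaw -2.81 down [-0.  0. -1.] -> offset [ 1.71  0.64 -0.01] spin 0.0
8.1833 0.036 [ 1.9  0.2 -0.5] [-0.14  0.02  1.91  0.    1.21 -0.09]
```

Request:
apply_moves --hand '[30, 30, 30, 30, 30]' --pt "1.0 0.3 0" --pt "1.6 0.4 0" --pt "1.6 0.4 0" --pt "1.6 0.4 0" --pt "1.6 0.4 0" --spin '[0, 0, 0, 0, 0]'

```text
time: 8.6
ee_pos: [0.4639, 0.0604, 0.1325]
tool_rot: [-0.0, 0.724, 0.689, -0.001]
wrist_force: [-0.2, -0.2, -1.3]
gripper_width: 0.0361
```

```bash
python3 d.py .4703 .0657 .0155 -2.83;python3 look.py 3
```

```text
tcp [0.4639 0.0604 0.1325] jaw -2.83 down [-0.001 -0.001 -1.   ] -> offset [0.23 0.25 4.68] spin -0.0
8.6 0.0361 [-0.2 -0.2 -1.3] [-0.06  0.05  1.87 -0.    1.22 -0.01]
```

View pics/w3.png

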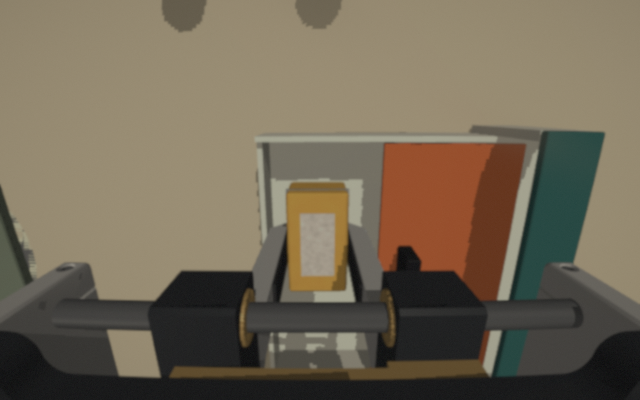

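Request:
apply_moves --hand '[30, 30, 30, 30, 30]' --pt "0.23 0.25 0.5" --pt "0.23 0.25 1.4" --pt "0.23 0.25 2.4" --pt "0.23 0.25 3.4" --pt "0.23 0.25 4.0" --spin '[0, 0, 0, 0, 0]'

```text
time: 9.17
ee_pos: [0.4692, 0.0656, 0.0307]
tool_rot: [-0.001, 0.725, 0.689, -0.001]
wrist_force: [-0.8, -0.7, -0.2]
gripper_width: 0.0359
```

Request:
apply_moves --hand '[30, 30, 30, 30, 30]' --pt "0 0 0.4" --pt "0 0 0.65" --pt "0 0 0.7" --pt "0 0 0.7" --pt "0 0 0.7" --spin '[0, 0, 0, 0, 0]'

```text
time: 9.58
ee_pos: [0.4721, 0.0664, 0.0165]
tool_rot: [0.001, 0.724, 0.689, 0.001]
wrist_force: [0.4, -0.3, -0.1]
gripper_width: 0.0357
```

Request:
apply_moves --hand '[54, 54, 54, 54, 54]' --pt "0 0 0" --pt "0 0 0" --pt "0 0 0" --pt "0 0 0" --pt "0 0 0" --spin '[0, 0, 0, 0, 0]'

```text
time: 10.0
ee_pos: [0.4712, 0.0666, 0.0158]
tool_rot: [0.0, 0.724, 0.69, 0.0]
wrist_force: [0.3, 0.8, -0.3]
gripper_width: 0.0538
```

Request:
apply_moves --hand '[54, 54, 54, 54, 54]' --pt "0 0 -0.5" --pt "0 0 -1.5" --pt "0 0 -2.8" --pt "0 0 -4.2" --pt "0 0 -5.5" --spin '[0, 0, 0, 0, 0]'

```text
time: 10.42
ee_pos: [0.4706, 0.0666, 0.1545]
tool_rot: [-0.0, 0.724, 0.69, -0.0]
wrist_force: [1.6, 0.1, -0.3]
gripper_width: 0.0536
```

```bash
python3 d.py .514 -.33 .15 -45;python3 look.py 4
```

```text
tcp [0.4706 0.0666 0.1545] jaw -2.82 down [-0.  0. -1.] -> offset [-15.76   2.51   0.18] spin 7.03
10.4167 0.0536 [ 1.6  0.1 -0.3] [-0.04  0.04  1.83  0.    1.26  0.01]
```

View pics/scene4.png

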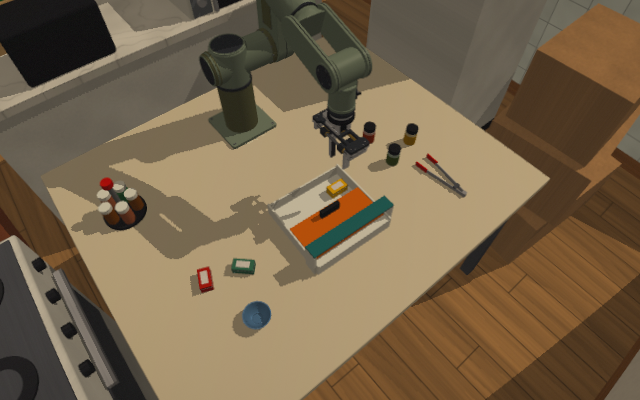

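View pics/w4.png

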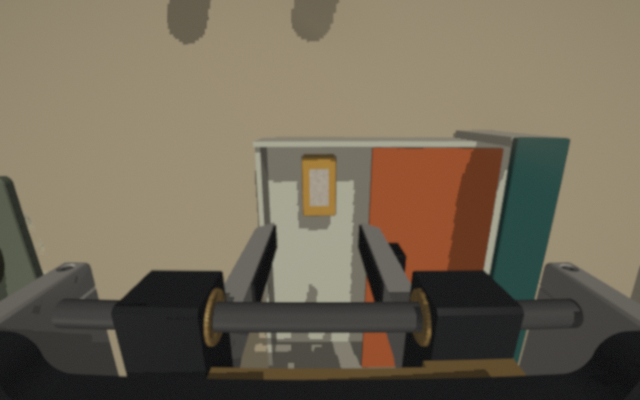

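```bash
python3 - <<'E'
from fit import *
I=[cv2.imread(f'pics/{n}4.png')[:,:,::-1].copy() for n in('scene','side')];C=[cam('scene'),cam('side')]
for k,g,y in(('a',(.478,-.439),[-.4]),('c',(.513,-.329),[.8])):
    p,f=fit_tin(I,C,k,g,yaws=y);print(k,p.round(4),np.degrees(p[2]).round(1),round(f,3))
E
```

```text
a [ 0.478  -0.4385 -0.3905] -22.4 0.077
c [ 0.5131 -0.3291  0.7738] 44.3 0.139
```

Request:
apply_moves --hand '[70, 70, 70, 70, 70]' --pt "-0.7 0.1 0" --pt "-2.1 0.3 0" --pt "-3.6 0.5 0" --pt "-5.1 0.7 0" --pt "-6.6 0.9 0" --spin '[0, 0, 0, 0, 0]'

```text
time: 10.98
ee_pos: [0.4838, -0.1002, 0.1509]
tool_rot: [-0.002, 0.724, 0.69, -0.001]
wrist_force: [0.8, 0.6, 0.2]
gripper_width: 0.07
```

Request:
apply_moves --hand '[70, 70, 70, 70, 70]' --pt "-1.5 0.2 0" --pt "-3.0 0.5 0" --pt "-4.5 0.8 0" --pt "-6.0 1.1 0" --pt "-7.5 1.4 0" --spin '[1.1, 2.2, 3.3, 4.4, 5.5]'

```text
time: 11.4
ee_pos: [0.5097, -0.2893, 0.1504]
tool_rot: [-0.002, 0.892, 0.453, -0.001]
wrist_force: [0.7, -0.1, 0.1]
gripper_width: 0.0702
```

Request:
apply_moves --hand '[70, 70, 70, 70, 70]' --pt "-0.2 0 0" --pt "-0.4 0 0" --pt "-0.4 0 0" --pt "-0.4 0 0" --pt "-0.4 0 0" --spin '[0.8, 1.5, 1.5, 1.5, 1.5]'

```text
time: 11.82
ee_pos: [0.5046, -0.2954, 0.1516]
tool_rot: [-0.001, 0.923, 0.385, -0.001]
wrist_force: [0.1, 0.3, -0.3]
gripper_width: 0.0701
```

```bash
python3 d.py .5135 -.3293 .0075 -45;python3 look.py 5
```

```text
tcp [ 0.5046 -0.2954  0.1516] jaw -44.71 down [-0.002  0.002 -1.   ] -> offset [-0.71  1.22  5.76] spin 0.05
11.8167 0.0701 [ 0.1  0.3 -0.3] [-0.68  0.28  1.57  0.    1.3   0.1 ]
```

View pics/w5.png

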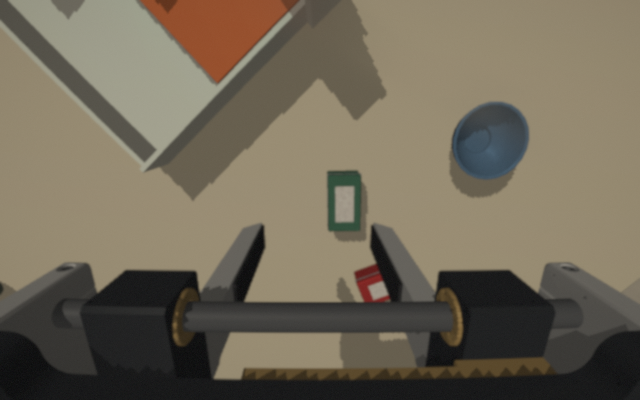

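Request:
apply_moves --hand '[62, 62, 62, 62, 62]' --pt "-0.35 0.6 0.4" --pt "-0.71 1.22 1.2" --pt "-0.71 1.22 2.4" --pt "-0.71 1.22 3.6" --pt "-0.71 1.22 4.6" --spin '[0, 0, 0, 0, 0]'

```text
time: 12.38
ee_pos: [0.5142, -0.3299, 0.0363]
tool_rot: [-0.0, 0.923, 0.385, -0.0]
wrist_force: [0.5, 0.4, -0.9]
gripper_width: 0.0624
```

Request:
apply_moves --hand '[62, 62, 62, 62, 62]' --pt "0 0 0.6" --pt "0 0 1.0" --pt "0 0 1.14" --pt "0 0 1.14" --pt "0 0 1.14" --spin '[0, 0, 0, 0, 0]'

```text
time: 12.8
ee_pos: [0.5153, -0.331, 0.0106]
tool_rot: [0.001, 0.923, 0.384, 0.0]
wrist_force: [-0.5, -0.4, 0.1]
gripper_width: 0.0619
```

Request:
apply_moves --hand '[30, 30, 30, 30, 30]' --pt "0 0 0" --pt "0 0 0" --pt "0 0 0" --pt "0 0 0" --pt "0 0 0" --spin '[0, 0, 0, 0, 0]'

```text
time: 13.22
ee_pos: [0.5145, -0.3307, 0.0101]
tool_rot: [0.0, 0.923, 0.384, 0.0]
wrist_force: [-1.2, 0.4, 2.9]
gripper_width: 0.0359
```

Request:
apply_moves --hand '[30, 30, 30]' --pt "0 0 0" --pt "0 0 0" --pt "0 0 0" --spin '[0, 0, 0]'

```text
time: 13.47
ee_pos: [0.5145, -0.3307, 0.0101]
tool_rot: [0.0, 0.923, 0.384, 0.0]
wrist_force: [-1.6, 1.3, 5.1]
gripper_width: 0.0361
```

Request:
apply_moves --hand '[30, 30, 30, 30, 30]' --pt "0 0 -0.6" --pt "0 0 -1.8" --pt "0 0 -3" --pt "0 0 -4.2" --pt "0 0 -5.0" --spin '[0, 0, 1.1, 2.2, 3.3]'

```text
time: 13.88
ee_pos: [0.5152, -0.3314, 0.137]
tool_rot: [0.001, 0.976, 0.217, 0.001]
wrist_force: [-0.8, -0.9, -1.2]
gripper_width: 0.0357
```

Request:
apply_moves --hand '[30, 30, 30, 30, 30]' --pt "0 0 0" --pt "0 0 0" --pt "0 0 0" --pt "0 0 0" --pt "0 0 0" --spin '[1.1, 2.2, 3.3, 4.4, 4.7]'

```text
time: 14.3
ee_pos: [0.514, -0.3304, 0.1336]
tool_rot: [-0.0, 1.0, -0.027, -0.0]
wrist_force: [-0.1, 0.2, -0.2]
gripper_width: 0.0362
```

```bash
python3 - <<'E'
from st import *
p=rack(-.065,.0);delta([*p,.135],-92.83);print(get_obs()['gripper_width'],p)
E
```

```text
tcp [ 0.514  -0.3304  0.1336] jaw -93.07 down [-0.001  0.    -1.   ] -> offset [ -2.58 -12.21  -0.05] spin -0.04
0.036182048682930436 [ 0.4659793  -0.02219031]
```

Request:
apply_moves --hand '[30, 30, 30, 30, 30]' --pt "-0.2 -0.7 0" --pt "-0.6 -2.1 0" --pt "-0.9 -3.6 0" --pt "-1.2 -5.1 0" --pt "-1.5 -6.6 0" --spin '[-0.04, -0.04, -0.04, -0.04, -0.04]'

```text
time: 14.72
ee_pos: [0.4841, -0.1624, 0.1336]
tool_rot: [-0.0, 1.0, -0.023, -0.0]
wrist_force: [0.1, 0.1, -0.0]
gripper_width: 0.0357
```

Request:
apply_moves --hand '[30, 30, 30, 30, 30]' --pt "-0.3 -1.5 0" --pt "-0.6 -3.0 0" --pt "-0.9 -4.4 0" --pt "-1.08 -5.4 0" --pt "-1.08 -5.61 0" --spin '[0, 0, 0, 0, 0]'

```text
time: 15.13
ee_pos: [0.4625, -0.0189, 0.1335]
tool_rot: [-0.001, 1.0, -0.021, -0.001]
wrist_force: [-0.8, 0.7, -0.9]
gripper_width: 0.0361
```

Request:
apply_moves --hand '[30, 30, 30]' --pt "0 0 0" --pt "0 0 0" --pt "0 0 0" --spin '[0, 0, 0]'

```text
time: 15.38
ee_pos: [0.4648, -0.0238, 0.1344]
tool_rot: [0.0, 1.0, -0.023, 0.0]
wrist_force: [-1.0, -0.6, -0.7]
gripper_width: 0.0361
```

```bash
python3 d.py .466 -.0222 .017 -92.83; python3 look.py 6
```

```text
tcp [ 0.4648 -0.0238  0.1344] jaw -92.65 down [ 0.    -0.001 -1.   ] -> offset [ 0.04 -0.07  4.7 ] spin 0.03
15.3833 0.0361 [-1.  -0.6 -0.7] [-0.24  0.05  1.88 -0.    1.22  1.38]
```

View pics/w6.png

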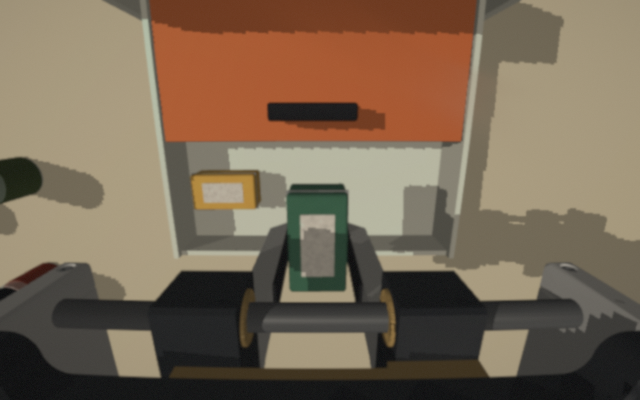

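View pics/scene6.png

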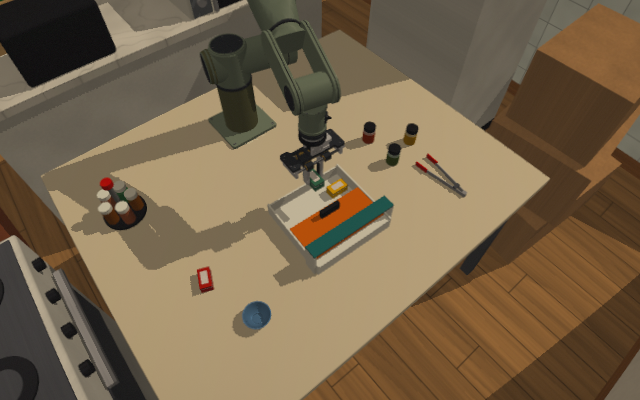

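Request:
apply_moves --hand '[30, 30, 30, 30, 30]' --pt "0.04 -0.07 0.5" --pt "0.04 -0.07 1.4" --pt "0.04 -0.07 2.4" --pt "0.04 -0.07 3.4" --pt "0.04 -0.07 4.0" --spin '[0, 0, 0, 0, 0]'

```text
time: 15.95
ee_pos: [0.4639, -0.0215, 0.0321]
tool_rot: [-0.0, 1.0, -0.023, -0.002]
wrist_force: [-0.3, -0.1, -1.8]
gripper_width: 0.0358
```

Request:
apply_moves --hand '[30, 30, 30, 30, 30]' --pt "0 0 0.4" --pt "0 0 0.65" --pt "0 0 0.7" --pt "0 0 0.7" --pt "0 0 0.7" --spin '[0, 0, 0, 0, 0]'

```text
time: 16.37
ee_pos: [0.4666, -0.0213, 0.0179]
tool_rot: [0.0, 1.0, -0.023, 0.001]
wrist_force: [0.6, 0.1, -0.6]
gripper_width: 0.036
```

Request:
apply_moves --hand '[54, 54, 54, 54, 54]' --pt "0 0 0" --pt "0 0 0" --pt "0 0 0" --pt "0 0 0" --pt "0 0 0" --spin '[0, 0, 0, 0, 0]'

```text
time: 16.78
ee_pos: [0.4656, -0.0209, 0.0173]
tool_rot: [0.0, 1.0, -0.022, 0.0]
wrist_force: [-0.3, 0.1, 0.8]
gripper_width: 0.0535
```

Request:
apply_moves --hand '[54, 54, 54, 54, 54]' --pt "0 0 -0.5" --pt "0 0 -1.5" --pt "0 0 -2.8" --pt "0 0 -4.2" --pt "0 0 -5.5" --spin '[0, 0, 0, 0, 0]'

```text
time: 17.2
ee_pos: [0.4651, -0.0208, 0.156]
tool_rot: [-0.0, 1.0, -0.022, -0.0]
wrist_force: [1.4, 0.3, 0.7]
gripper_width: 0.0539
```

```bash
python3 look.py 7;  python3 - <<'E'
from fit import *
I=[cv2.imread(f'pics/{n}7.png')[:,:,::-1].copy() for n in('scene','side')];C=[cam('scene'),cam('side')]
for k,g,y in(('a',(.478,-.439),[-.4]),):
    p,f=fit_tin(I,C,k,g,yaws=y);print(k,p.round(4),np.degrees(p[2]).round(1),round(f,3))
E
python3 d.py .479 -.4388 .15 -112.6
```

```text
a [ 0.4778 -0.4388 -0.4004] -22.9 0.079
tcp [ 0.4681 -0.0214  0.1578] jaw -92.57 down [ 0.007 -0.002 -1.   ] -> offset [ 1.18 16.66  0.34] spin 3.34
17.35 0.0539 [-0.3  0.7  0. ] [-0.23  0.02  1.85 -0.    1.26  1.38]
```

View pics/scene7.png

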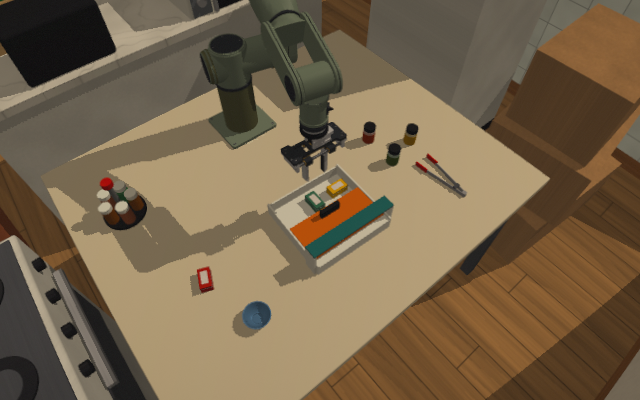

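Request:
apply_moves --hand '[70, 70, 70, 70, 70]' --pt "0 0.7 0" --pt "0.1 2.1 0" --pt "0.2 3.6 0" --pt "0.3 5.2 0" --pt "0.5 6.8 0" --spin '[0, 0, 0, 0, 0]'

```text
time: 17.77
ee_pos: [0.4685, -0.1917, 0.1523]
tool_rot: [-0.001, 1.0, -0.022, -0.002]
wrist_force: [0.1, 0.5, -0.3]
gripper_width: 0.0701
```

Request:
apply_moves --hand '[70, 70, 70, 70, 70]' --pt "0.1 1.6 0" --pt "0.2 3.2 0" --pt "0.3 4.8 0" --pt "0.4 6.4 0" --pt "0.5 7.8 0" --spin '[0, 0.8, 1.6, 2.5, 3.38]'

```text
time: 18.18
ee_pos: [0.4724, -0.3881, 0.1518]
tool_rot: [-0.001, 0.98, -0.201, -0.002]
wrist_force: [2.0, -0.1, -0.4]
gripper_width: 0.0701
```

Request:
apply_moves --hand '[70, 70, 70, 70, 70]' --pt "0 0 0" --pt "0 0 0" --pt "0 0 0" --pt "0 0 0" --pt "0 0 0" --spin '[0, 0, 0, 0, 0]'

```text
time: 18.6
ee_pos: [0.4739, -0.3847, 0.1539]
tool_rot: [-0.001, 0.98, -0.197, -0.001]
wrist_force: [-0.7, 0.4, 0.2]
gripper_width: 0.0701
```

```bash
python3 look.py 8;  python3 - <<'E'
from fit import *
I=cv2.imread('pics/w8.png')[:,:,::-1].copy();C=cam('wrist',np.load('pics/T8.npy'))
p,f=fit_tin([I],[C],'a',(.478,-.439),yaws=[-.4]);print(p.round(4),np.degrees(p[2]).round(1),round(f,3))
E
python3 d.py .4785 -.439 .008 -112.9
```

```text
[ 0.4777 -0.4381 -0.4106] -23.5 0.12
tcp [ 0.4743 -0.3855  0.1547] jaw -112.76 down [ 0. -0. -1.] -> offset [0.98 1.91 5.87] spin 0.02
18.75 0.0701 [-0.6 -0.3 -0.9] [-0.82  0.33  1.5   0.    1.32  1.14]
```

View pics/w8.png

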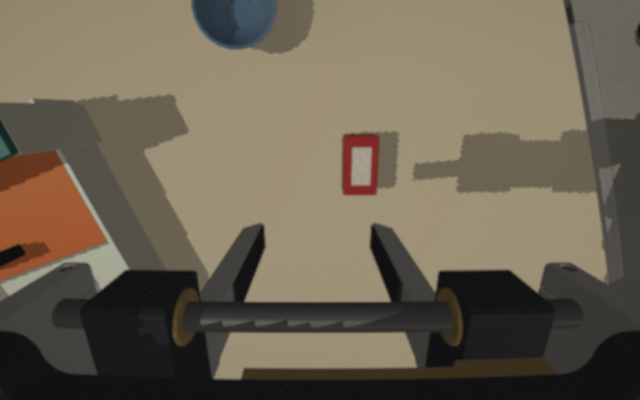

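Request:
apply_moves --hand '[66, 66, 66, 66, 66]' --pt "0.5 1.0 0.4" --pt "0.98 1.9 1.2" --pt "0.98 1.9 2.4" --pt "0.98 1.9 3.6" --pt "0.98 1.9 4.6" --spin '[0, 0.02, 0.02, 0.02, 0.02]'

```text
time: 19.17
ee_pos: [0.4778, -0.4395, 0.0378]
tool_rot: [-0.0, 0.98, -0.199, -0.0]
wrist_force: [0.6, -0.2, -0.6]
gripper_width: 0.066
```

Request:
apply_moves --hand '[66, 66, 66, 66, 66]' --pt "0 0 0.6" --pt "0 0 1.0" --pt "0 0 1.2" --pt "0 0 1.2" --pt "0 0 1.2" --spin '[0, 0, 0, 0, 0]'

```text
time: 19.58
ee_pos: [0.4788, -0.4404, 0.0106]
tool_rot: [0.001, 0.98, -0.199, 0.001]
wrist_force: [0.1, 0.1, -0.2]
gripper_width: 0.0659
```

Request:
apply_moves --hand '[30, 30, 30, 30, 30]' --pt "0 0 0" --pt "0 0 0" --pt "0 0 0" --pt "0 0 0" --pt "0 0 0" --spin '[0, 0, 0, 0, 0]'

```text
time: 20.0
ee_pos: [0.4784, -0.44, 0.01]
tool_rot: [0.0, 0.98, -0.199, 0.0]
wrist_force: [0.4, 0.4, -0.3]
gripper_width: 0.036
```

Request:
apply_moves --hand '[30, 30, 30]' --pt "0 0 0" --pt "0 0 0" --pt "0 0 0" --spin '[0, 0, 0]'

```text
time: 20.25
ee_pos: [0.4784, -0.44, 0.01]
tool_rot: [0.0, 0.98, -0.199, 0.0]
wrist_force: [-0.2, 0.7, 3.4]
gripper_width: 0.0357
```

Request:
apply_moves --hand '[30, 30, 30, 30, 30]' --pt "0 0 -0.6" --pt "0 0 -1.8" --pt "0 0 -3" --pt "0 0 -4.2" --pt "0 0 -5.0" --spin '[0, 0, -1, -2, -3]'

```text
time: 20.67
ee_pos: [0.4786, -0.4409, 0.1372]
tool_rot: [0.001, 0.999, -0.041, 0.001]
wrist_force: [0.5, -0.6, -0.5]
gripper_width: 0.0359
```

```bash
python3 - <<'E'
from st import *
p=rack(-.065,-.085);delta([*p,.135],-92.83);print(get_obs()['gripper_width'],p)
E
```

```text
tcp [ 0.4786 -0.4409  0.1372] jaw -94.69 down [ 0.002 -0.003 -1.   ] -> offset [ -1.76 -13.25   0.05] spin -0.31
0.03586361165946179 [ 0.461782   -0.10708661]
```

Request:
apply_moves --hand '[30, 30, 30, 30, 30]' --pt "-0.1 -0.7 0" --pt "-0.4 -2.1 0" --pt "-0.7 -3.6 0" --pt "-0.9 -5.2 0" --pt "-1.0 -6.8 0" --spin '[-0.34, -0.34, -0.34, -0.34, -0.34]'

```text
time: 21.08
ee_pos: [0.4666, -0.2668, 0.1337]
tool_rot: [-0.0, 1.0, -0.026, -0.001]
wrist_force: [1.7, 0.5, -1.2]
gripper_width: 0.0362
```

Request:
apply_moves --hand '[30, 30, 30, 30, 30]' --pt "-0.2 -1.6 0" --pt "-0.4 -3.2 0" --pt "-0.5 -4.8 0" --pt "-0.6 -6.0 0" --pt "-0.6 -6.4 0" --spin '[0, 0, 0, 0, 0]'

```text
time: 21.5
ee_pos: [0.4595, -0.1038, 0.1336]
tool_rot: [-0.001, 1.0, -0.024, -0.001]
wrist_force: [0.4, 0.0, -0.5]
gripper_width: 0.0359
```

Request:
apply_moves --hand '[30, 30, 30, 30, 30]' --pt "0 0 0" --pt "0 0 0" --pt "0 0 0" --pt "0 0 0" --pt "0 0 0" --spin '[0, 0, 0, 0, 0]'

```text
time: 21.92
ee_pos: [0.4613, -0.1093, 0.1344]
tool_rot: [0.0, 1.0, -0.027, 0.0]
wrist_force: [0.1, 0.3, -1.0]
gripper_width: 0.036
```

```bash
python3 d.py .4618 -.1071 .017 -92.83; python3 look.py 9
```

```text
tcp [ 0.4613 -0.1093  0.1344] jaw -93.06 down [ 0. -0. -1.] -> offset [ 0.01 -0.09  4.7 ] spin -0.04
21.9167 0.036 [ 0.1  0.3 -1. ] [-0.42  0.07  1.86 -0.    1.22  1.21]
```

View pics/w9.png

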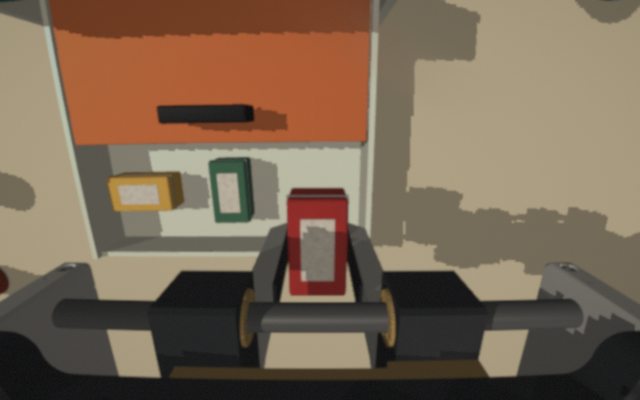

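Request:
apply_moves --hand '[30, 30, 30, 30, 30]' --pt "0 -0.09 0.5" --pt "0 -0.09 1.4" --pt "0 -0.09 2.4" --pt "0 -0.09 3.4" --pt "0 -0.09 4.0" --spin '[-0.04, -0.04, -0.04, -0.04, -0.04]'

```text
time: 22.48
ee_pos: [0.4597, -0.1053, 0.0321]
tool_rot: [-0.001, 1.0, -0.024, -0.002]
wrist_force: [-1.3, -0.5, -1.3]
gripper_width: 0.0355
```

Request:
apply_moves --hand '[30, 30, 30, 30, 30]' --pt "0 0 0.4" --pt "0 0 0.65" --pt "0 0 0.7" --pt "0 0 0.7" --pt "0 0 0.7" --spin '[0, 0, 0, 0, 0]'

```text
time: 22.9
ee_pos: [0.4623, -0.1061, 0.018]
tool_rot: [0.0, 1.0, -0.024, 0.001]
wrist_force: [-0.4, -0.3, -0.4]
gripper_width: 0.0357
```

Request:
apply_moves --hand '[50, 50, 50, 50, 50]' --pt "0 0 0" --pt "0 0 0" --pt "0 0 0" --pt "0 0 0" --pt "0 0 0" --spin '[0, 0, 0, 0, 0]'

```text
time: 23.32
ee_pos: [0.4615, -0.1057, 0.0173]
tool_rot: [0.0, 1.0, -0.024, 0.0]
wrist_force: [0.3, -0.4, -0.4]
gripper_width: 0.05
```

Request:
apply_moves --hand '[50, 50, 50, 50, 50]' --pt "0 0 -0.5" --pt "0 0 -1.5" --pt "0 0 -2.8" --pt "0 0 -4.2" --pt "0 0 -5.0" --spin '[0, 0, 0, 0, 0]'

```text
time: 23.73
ee_pos: [0.463, -0.1062, 0.1456]
tool_rot: [0.001, 1.0, -0.024, 0.002]
wrist_force: [1.3, -0.3, -0.8]
gripper_width: 0.0501
```

```bash
python3 - <<'E'
from st import *
p=rack(.015,.0);delta([*p,.135],-92.83);print(get_obs()['gripper_width'],p)
E
python3 look.py 10
```

```text
tcp [ 0.463  -0.1062  0.1456] jaw -92.69 down [ 0.005 -0.002 -1.   ] -> offset [ 3.16 -3.36  0.43] spin 0.02
0.05010865460490101 [ 0.5458817 -0.0261407]
```

View pics/w10.png

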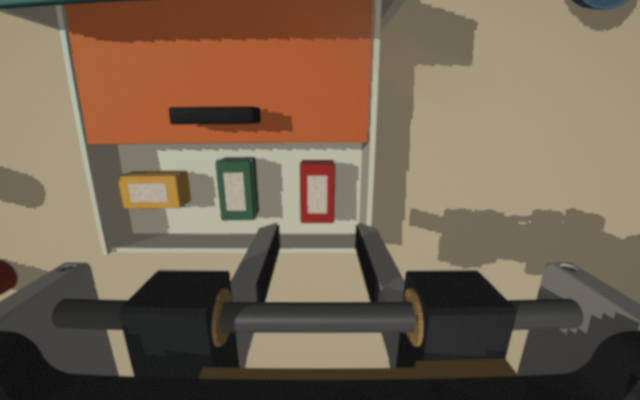

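View pics/side10.png

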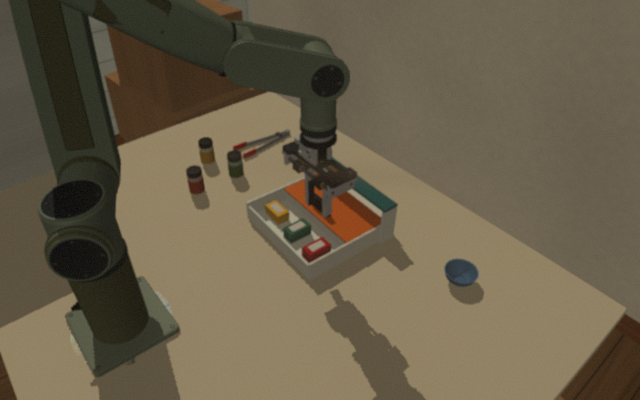

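Request:
apply_moves --hand '[94, 94, 94, 94, 94]' --pt "0.5 -0.5 0" --pt "1.5 -1.6 0" --pt "2.5 -2.7 0" --pt "3.14 -3.3 0" --pt "3.14 -3.36 0" --spin '[0, 0, 0, 0, 0]'

```text
time: 24.3
ee_pos: [0.5447, -0.0227, 0.1397]
tool_rot: [-0.001, 1.0, -0.022, -0.001]
wrist_force: [-0.1, 0.5, 0.5]
gripper_width: 0.0799
```

Request:
apply_moves --hand '[94, 94, 94, 94, 94]' --pt "0 0 0" --pt "0 0 0" --pt "0 0 0" --pt "0 0 0" --pt "0 0 0" --spin '[0, 0, 0, 0, 0]'

```text
time: 24.72
ee_pos: [0.543, -0.0261, 0.1418]
tool_rot: [0.0, 1.0, -0.024, -0.0]
wrist_force: [-0.4, -0.2, 0.9]
gripper_width: 0.0937
```

```bash
python3 d.py .5455 -.0261 .059 -92.83; python3 look.py 11
```

```text
tcp [ 0.543  -0.0261  0.1418] jaw -92.78 down [-0. -0. -1.] -> offset [ 0.1  -0.01  3.31] spin 0.01
24.7167 0.0937 [-0.4 -0.2  0.9] [-0.21  0.2   1.69 -0.    1.26  1.41]
```

View pics/w11.png

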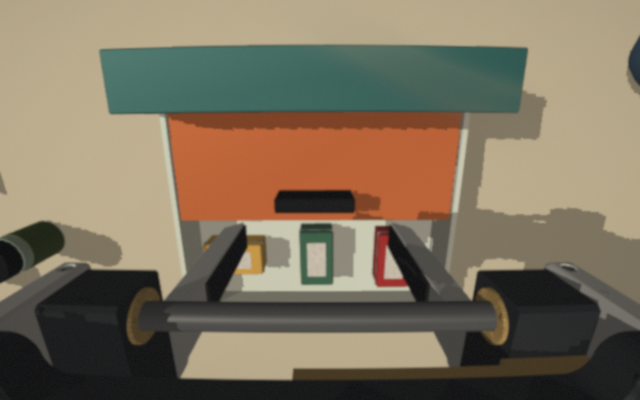

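Request:
apply_moves --hand '[94, 94, 94, 94, 94]' --pt "0.1 0 0.5" --pt "0.1 0 1.3" --pt "0.1 0 2.2" --pt "0.1 0 3.0" --pt "0.1 0 3.3" --spin '[0, 0, 0, 0, 0]'

```text
time: 25.28
ee_pos: [0.5433, -0.025, 0.0555]
tool_rot: [-0.001, 1.0, -0.024, -0.003]
wrist_force: [-0.8, 0.2, 1.0]
gripper_width: 0.0937
```

Request:
apply_moves --hand '[94, 64, 64, 64, 64]' --pt "0 0 0" --pt "0 0 0" --pt "0 0 0" --pt "0 0 0" --pt "0 0 0" --spin '[0, 0, 0, 0, 0]' --newtons 30

```text
time: 25.7
ee_pos: [0.5475, -0.0243, 0.0608]
tool_rot: [-0.001, 1.0, -0.024, 0.002]
wrist_force: [1.2, 9.7, 0.2]
gripper_width: 0.0711
```

Request:
apply_moves --hand '[64, 64, 64]' --pt "0 0 0" --pt "0 0 0" --pt "0 0 0" --spin '[0, 0, 0]'

```text
time: 25.95
ee_pos: [0.5475, -0.0238, 0.0608]
tool_rot: [-0.001, 1.0, -0.024, 0.002]
wrist_force: [1.5, 4.5, 1.6]
gripper_width: 0.0698
```

```bash
python3 d.py .431 -.0205 .059 -92.83
```

```text
tcp [ 0.5475 -0.0238  0.0608] jaw -92.75 down [ 0.003  0.003 -1.   ] -> offset [-4.66  0.09  0.06] spin 0.01
25.95 0.0698 [1.5 4.5 1.6] [-0.2   0.31  1.74  0.    1.09  1.41]
```

Request:
apply_moves --hand '[64, 64, 64, 64, 64]' --pt "-0.3 0.05 0" --pt "-0.7 0.05 0" --pt "-1.2 0.05 0" --pt "-1.8 0.05 0" --pt "-2.3 0.05 0" --spin '[0, 0, 0, 0, 0]'

```text
time: 26.37
ee_pos: [0.4901, -0.0213, 0.0608]
tool_rot: [-0.002, 1.0, -0.024, 0.002]
wrist_force: [3.6, 9.6, 1.7]
gripper_width: 0.0697
```

Request:
apply_moves --hand '[64, 64, 64, 64, 64]' --pt "-0.6 0 0" --pt "-1.2 0 0" --pt "-1.7 0 0" --pt "-2.1 0 0" --pt "-2.35 0 0" --spin '[0, 0, 0, 0, 0]'

```text
time: 26.78
ee_pos: [0.4324, -0.0187, 0.0609]
tool_rot: [-0.002, 1.0, -0.024, 0.004]
wrist_force: [17.1, 12.1, -17.7]
gripper_width: 0.0699
```

Request:
apply_moves --hand '[64, 64, 64, 64, 64]' --pt "0 0 0" --pt "0 0 0" --pt "0 0 0" --pt "0 0 0" --pt "0 0 0" --spin '[0, 0, 0, 0, 0]'

```text
time: 27.2
ee_pos: [0.4325, -0.0187, 0.0608]
tool_rot: [-0.002, 1.0, -0.024, 0.003]
wrist_force: [4.5, 10.9, 0.8]
gripper_width: 0.0698
```

Request:
apply_moves --hand '[92, 92, 92, 92, 92]' --pt "0 0 0" --pt "0 0 0" --pt "0 0 0" --pt "0 0 0" --pt "0 0 0" --spin '[0, 0, 0, 0, 0]'

```text
time: 27.62
ee_pos: [0.4299, -0.0216, 0.0596]
tool_rot: [0.0, 1.0, -0.024, 0.0]
wrist_force: [-0.3, 0.1, 0.6]
gripper_width: 0.0923
```

Request:
apply_moves --hand '[92, 92, 92, 92, 92]' --pt "0 0 -0.3" --pt "0 0 -1.1" --pt "0 0 -2.2" --pt "0 0 -3.5" --pt "0 0 -4.5" --spin '[0, 0, 0, 0, 0]'

```text
time: 28.03
ee_pos: [0.4303, -0.0215, 0.1745]
tool_rot: [0.0, 1.0, -0.024, 0.001]
wrist_force: [1.3, -0.1, 0.3]
gripper_width: 0.0922
```

```bash
python3 d.py .366 .30 .17 -92.83; python3 look.py 12
```

```text
tcp [ 0.4303 -0.0215  0.1745] jaw -92.71 down [ 0.002 -0.001 -1.   ] -> offset [ -3.18 -12.72   0.17] spin 0.02
28.0333 0.0922 [ 1.3 -0.1  0.3] [-0.25 -0.08  1.91 -0.    1.31  1.37]
```

View pics/w12.png

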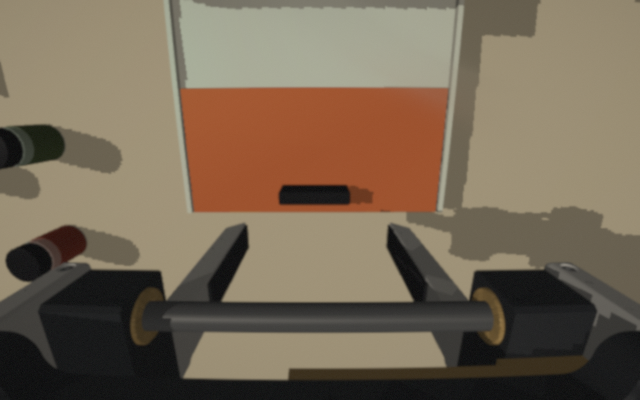

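View pics/scene12.png

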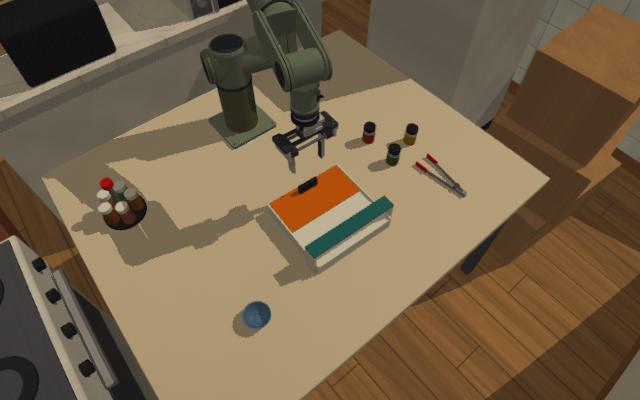

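Request:
apply_moves --hand '[92, 92, 92, 92, 92]' --pt "-0.2 -0.8 -0.2" --pt "-0.5 -2.2 -0.4" --pt "-0.8 -3.7 -0.6" --pt "-1.2 -5.3 -0.8" --pt "-1.6 -6.9 -1" --spin '[0, 0, 0, 0, 0]'

```text
time: 28.6
ee_pos: [0.3964, 0.154, 0.1957]
tool_rot: [0.0, 1.0, -0.024, -0.001]
wrist_force: [1.1, -0.0, 0.4]
gripper_width: 0.0917
```

Request:
apply_moves --hand '[92, 92, 92, 92, 92]' --pt "-0.4 -1.6 0" --pt "-0.8 -3.2 0" --pt "-1.2 -4.8 0" --pt "-1.6 -6.2 0" --pt "-1.8 -7.2 0" --spin '[0, 0, 0, 0, 0]'

```text
time: 29.02
ee_pos: [0.3591, 0.337, 0.1952]
tool_rot: [0.001, 1.0, -0.022, -0.002]
wrist_force: [0.4, -0.8, -0.1]
gripper_width: 0.0923
```

Request:
apply_moves --hand '[92, 92, 92, 92, 92]' --pt "0 0 0" --pt "0 0 0" --pt "0 0 0" --pt "0 0 0" --pt "0 0 0" --spin '[0, 0, 0, 0, 0]'

```text
time: 29.43
ee_pos: [0.3619, 0.3335, 0.1966]
tool_rot: [0.0, 1.0, -0.025, -0.0]
wrist_force: [0.2, 0.1, -0.6]
gripper_width: 0.0922
```

```bash
python3 d.py .366 .31 .17 -92.83; python3 look.py 13
python3 -c "
from h import *
print(ray(cam('scene'),[(418,165),(430,157),(464,192),(257,316)],.01).round(3))"
```

```text
tcp [0.3619 0.3335 0.1966] jaw -92.82 down [-0.001 -0.001 -1.   ] -> offset [0.21 0.93 1.06] spin 0.0
29.4333 0.0922 [ 0.2  0.1 -0.6] [ 0.57  0.04  1.75 -0.    1.36  2.19]
[[ 0.57   0.36   0.01 ]
 [ 0.572  0.421  0.01 ]
 [ 0.75   0.395  0.01 ]
 [ 0.661 -0.383  0.01 ]]
```

View pics/w13.png

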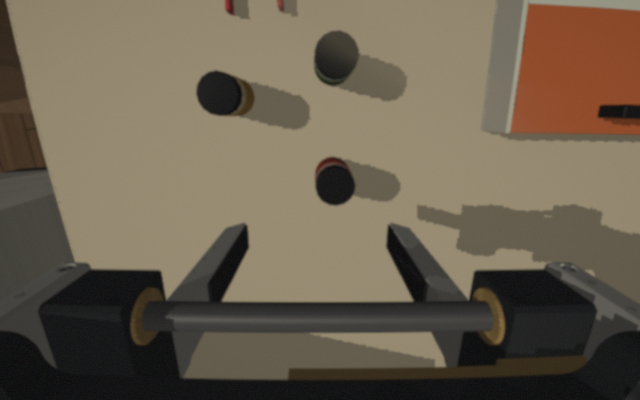

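```bash
python3 - <<'E'
from h import *
I=cv2.imread('pics/w13.png');C=cam('wrist',np.load('pics/T13.npy'))
for k,(u,v) in dict(a=(335,184),b=(219,93),c=(337,56)).items():
    P=ray(C,(u,v),.074)[0];print(k,P.round(4))
    t=np.linspace(0,6.28,60);q=proj(C,np.c_[P[0]+.022*np.cos(t),P[1]+.022*np.sin(t),0*t+.074])
    q0=proj(C,np.c_[P[0]+.022*np.cos(t),P[1]+.022*np.sin(t),0*t])
    cv2.polylines(I,[q.round().astype(int)],1,(0,255,255),1);cv2.polylines(I,[q0.round().astype(int)],1,(255,255,0),1)
cv2.imwrite('pics/j13.png',cv2.resize(I[20:220,170:430],None,fx=3,fy=3))
E
```

```text
a [0.3665 0.3131 0.074 ]
b [0.4644 0.4244 0.074 ]
c [0.4922 0.307  0.074 ]
```

View pics/j13.png

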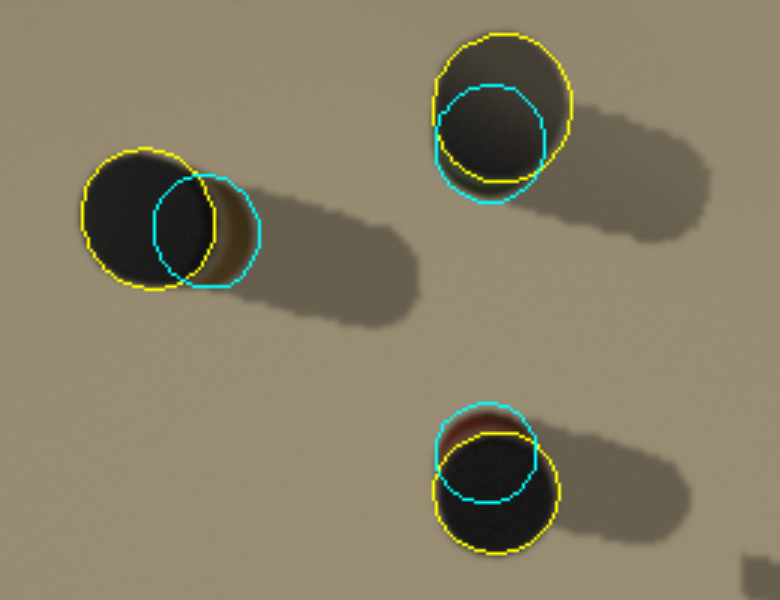

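Request:
apply_moves --hand '[92, 92, 92, 92, 92]' --pt "0.2 0.85 0.3" --pt "0.2 0.85 1.2" --pt "0.2 0.85 2.4" --pt "0.2 0.85 3.7" --pt "0.2 0.85 5.0" --spin '[0, 0, 0, 0, 0]'

```text
time: 30.0
ee_pos: [0.3666, 0.3132, 0.0716]
tool_rot: [-0.001, 1.0, -0.024, 0.001]
wrist_force: [-0.1, 0.3, 0.1]
gripper_width: 0.0917
```

Request:
apply_moves --hand '[92, 92, 92, 92, 92]' --pt "0 0 0.8" --pt "0 0 1.4" --pt "0 0 1.66" --pt "0 0 1.66" --pt "0 0 1.66" --spin '[0, 0, 0, 0, 0]'

```text
time: 30.42
ee_pos: [0.3662, 0.3134, 0.0309]
tool_rot: [-0.0, 1.0, -0.024, 0.0]
wrist_force: [-0.1, 1.7, 0.4]
gripper_width: 0.0922
```

Request:
apply_moves --hand '[38, 38, 38, 38, 38]' --pt "0 0 0" --pt "0 0 0" --pt "0 0 0" --pt "0 0 0" --pt "0 0 0" --spin '[0, 0, 0, 0, 0]' --newtons 20

```text
time: 30.83
ee_pos: [0.366, 0.3136, 0.031]
tool_rot: [-0.0, 1.0, -0.024, 0.0]
wrist_force: [0.3, -0.1, -0.0]
gripper_width: 0.062
```

Request:
apply_moves --hand '[38, 38, 38, 38, 38]' --pt "0 0 0" --pt "0 0 0" --pt "0 0 0" --pt "0 0 0" --pt "0 0 0" --spin '[0, 0, 0, 0, 0]'

```text
time: 31.25
ee_pos: [0.3657, 0.3135, 0.0305]
tool_rot: [-0.0, 1.0, -0.024, -0.0]
wrist_force: [-0.5, 0.3, 0.9]
gripper_width: 0.044
```

Request:
apply_moves --hand '[38, 38, 38, 38, 38]' --pt "0 0 -0.5" --pt "0 0 -1.7" --pt "0 0 -3" --pt "0 0 -4.3" --pt "0 0 -5.6" --spin '[0, 0, 0, 0, 0]'

```text
time: 31.67
ee_pos: [0.3649, 0.3129, 0.1712]
tool_rot: [0.0, 1.0, -0.024, -0.001]
wrist_force: [0.7, 1.0, -2.0]
gripper_width: 0.0437
```

```bash
python3 - <<'E'
from st import *
for y in(-.095,0,.095): print(rack(.115,y))
delta([*rack(.115,-.095),.18],-92.83)
E
```

```text
[ 0.64106862 -0.1259628 ]
[ 0.64575971 -0.03107869]
[0.6504508  0.06380542]
tcp [0.3649 0.3129 0.1712] jaw -92.7 down [-0.001 -0.001 -1.   ] -> offset [11.86 17.02 -0.35] spin 0.02
```

Request:
apply_moves --hand '[38, 38, 38, 38, 38]' --pt "0.4 0.5 -0.2" --pt "1.1 1.5 -0.5" --pt "1.9 2.7 -0.7" --pt "2.7 3.9 -0.7" --pt "3.5 5.1 -0.7" --spin '[0, 0, 0, 0, 0]'

```text
time: 32.08
ee_pos: [0.4475, 0.1807, 0.1882]
tool_rot: [-0.0, 1.0, -0.023, 0.0]
wrist_force: [-0.7, -1.2, -2.1]
gripper_width: 0.0436
```

Request:
apply_moves --hand '[38, 38, 38, 38, 38]' --pt "0.8 1.2 0" --pt "1.6 2.4 0" --pt "2.5 3.6 0" --pt "3.4 4.8 0" --pt "4.3 6.0 0" --spin '[0, 0, 0, 0, 0]'

```text
time: 32.5
ee_pos: [0.5476, 0.0253, 0.1873]
tool_rot: [-0.0, 1.0, -0.024, -0.001]
wrist_force: [0.7, 0.9, -1.5]
gripper_width: 0.0437
```

Request:
apply_moves --hand '[38, 38, 38, 38, 38]' --pt "0.8 1.2 0" --pt "1.6 2.4 0" --pt "2.4 3.6 0" --pt "3.2 4.8 0" --pt "3.8 5.6 0" --spin '[0, 0, 0, 0, 0]'

```text
time: 32.92
ee_pos: [0.6362, -0.1205, 0.187]
tool_rot: [0.0, 1.0, -0.025, -0.0]
wrist_force: [-0.9, 0.1, -1.1]
gripper_width: 0.0439
```

Request:
apply_moves --hand '[38, 38, 38, 38, 38]' --pt "0 0 0" --pt "0 0 0" --pt "0 0 0" --pt "0 0 0" --pt "0 0 0" --spin '[0, 0, 0, 0, 0]'

```text
time: 33.33
ee_pos: [0.6351, -0.1159, 0.1879]
tool_rot: [-0.0, 1.0, -0.023, -0.0]
wrist_force: [-0.7, -0.3, -1.3]
gripper_width: 0.0436
```

```bash
python3 d.py .6411 -.126 .14 -92.83; python3 look.py 14
```

```text
tcp [ 0.6351 -0.1159  0.1879] jaw -92.61 down [-0.001  0.    -1.   ] -> offset [0.26 0.39 1.92] spin 0.04
33.3333 0.0436 [-0.7 -0.3 -1.3] [-0.31  0.37  1.37  0.    1.4   1.3 ]
```

View pics/w14.png

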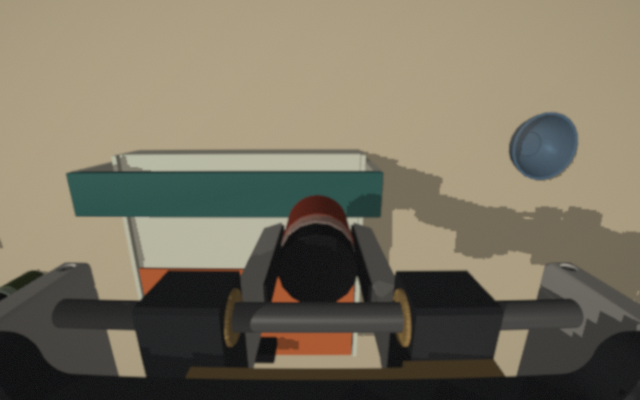

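```bash
python3 - <<'E'
from st import *
C=cam('wrist',np.load('pics/T14.npy'))
c,s=np.cos(RK[2]),np.sin(RK[2])
for p in ray(C,[(69,173),(379,171),(382,215),(78,216)],.108):
    d=p[:2]-RK[:2];print(p.round(3),'rack',(c*d[0]+s*d[1]).round(4),(-s*d[0]+c*d[1]).round(4))
E
```

```text
[0.672 0.113 0.108] rack 0.134 0.1454
[ 0.66  -0.174  0.108] rack 0.1366 -0.142
[ 0.618 -0.177  0.108] rack 0.0946 -0.1475
[0.63  0.116 0.108] rack 0.0916 0.1458
```

Request:
apply_moves --hand '[38, 38, 38, 38, 38]' --pt "0.26 0.39 0.2" --pt "0.26 0.39 0.7" --pt "0.26 0.39 1.2" --pt "0.26 0.39 1.6" --pt "0.26 0.39 1.8" --spin '[0, 0, 0, 0, 0]'

```text
time: 33.9
ee_pos: [0.6397, -0.1268, 0.1392]
tool_rot: [-0.001, 1.0, -0.024, -0.003]
wrist_force: [-0.2, 0.0, -1.3]
gripper_width: 0.0441
```

Request:
apply_moves --hand '[38, 38, 38, 38, 38]' --pt "0 0 0.1" --pt "0 0 0.14" --pt "0 0 0.14" --pt "0 0 0.14" --pt "0 0 0.14" --spin '[0, 0, 0, 0, 0]'

```text
time: 34.32
ee_pos: [0.6421, -0.1274, 0.1399]
tool_rot: [0.0, 1.0, -0.024, 0.001]
wrist_force: [0.4, -0.0, -0.5]
gripper_width: 0.0433
```

```bash
python3 d.py .6411 -.126 .1385 -92.83; python3 look.py 15; python3 -c "
import cv2
a=cv2.imread('pics/scene15.png')[160:280,250:410];b=cv2.imread('pics/side15.png')[110:270,240:440]
cv2.imwrite('pics/c15.png',cv2.resize(b,None,fx=3.5,fy=3.5));cv2.imwrite('pics/d15.png',cv2.resize(a,None,fx=4,fy=4))"
```

```text
tcp [ 0.6421 -0.1274  0.1399] jaw -92.7 down [ 0.001 -0.    -1.   ] -> offset [-0.04 -0.06  0.06] spin 0.02
34.3167 0.0433 [ 0.4 -0.  -0.5] [-0.33  0.43  1.4   0.    1.32  1.29]
```

View pics/c15.png

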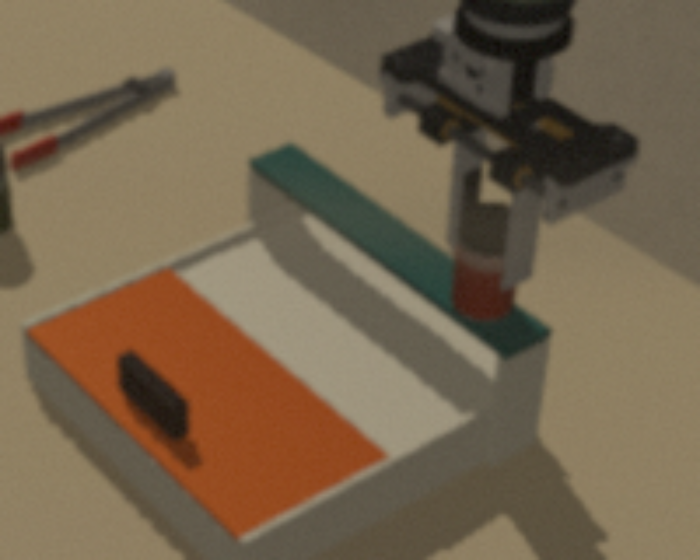

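View pics/d15.png

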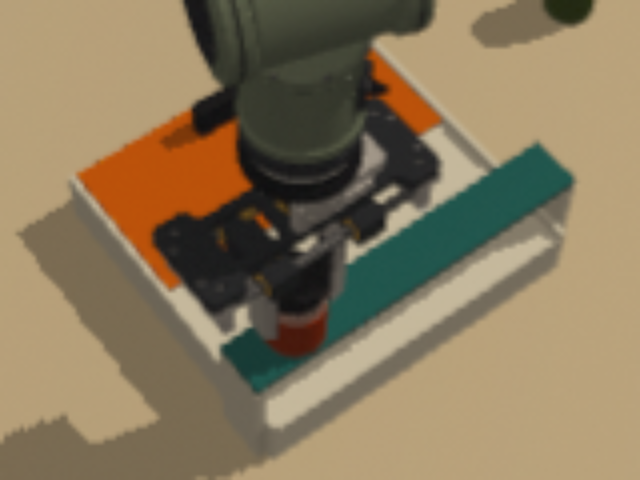

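Request:
apply_moves --hand '[38, 38, 38, 46, 66]' --pt "-0.02 0 0.04" --pt "-0.02 0 0.05" --pt "-0.02 0 0.05" --pt "-0.02 0 0.05" --pt "-0.02 0 0.05" --spin '[0, 0, 0, 0, 0]'

```text
time: 34.88
ee_pos: [0.6414, -0.1274, 0.1384]
tool_rot: [0.0, 1.0, -0.024, 0.0]
wrist_force: [0.1, 0.1, 0.6]
gripper_width: 0.0498
```

Request:
apply_moves --hand '[66, 66, 66, 66, 66]' --pt "0 0 0" --pt "0 0 0" --pt "0 0 0" --pt "0 0 0" --pt "0 0 0" --spin '[0, 0, 0, 0, 0]'

```text
time: 35.3
ee_pos: [0.6412, -0.1273, 0.1382]
tool_rot: [0.0, 1.0, -0.024, -0.0]
wrist_force: [-0.9, -0.4, -0.7]
gripper_width: 0.0657
```

Request:
apply_moves --hand '[66, 66, 66, 66, 66]' --pt "0 0 -0.3" --pt "0 0 -1" --pt "0 0 -2" --pt "0 0 -3.0" --pt "0 0 -3.5" --spin '[0, 0, 0, 0, 0]'

```text
time: 35.72
ee_pos: [0.6429, -0.1278, 0.2302]
tool_rot: [0.001, 1.0, -0.024, 0.003]
wrist_force: [0.3, -0.8, -0.3]
gripper_width: 0.0659
```

Request:
apply_moves --hand '[66, 66, 66]' --pt "0 0 0" --pt "0 0 0" --pt "0 0 0" --spin '[0, 0, 0]'

```text
time: 35.97
ee_pos: [0.6402, -0.127, 0.224]
tool_rot: [-0.0, 1.0, -0.024, -0.001]
wrist_force: [-0.8, -0.4, -0.5]
gripper_width: 0.0661
```

```bash
python3 d.py .47 .307 .2 -92.83; python3 look.py 16
```

```text
tcp [ 0.6402 -0.127   0.224 ] jaw -92.7 down [-0.003  0.001 -1.   ] -> offset [ -7.62 -17.02   0.99] spin 0.02
35.9667 0.0661 [-0.8 -0.4 -0.5] [-0.33  0.36  1.31 -0.    1.48  1.29]
```

View pics/scene16.png

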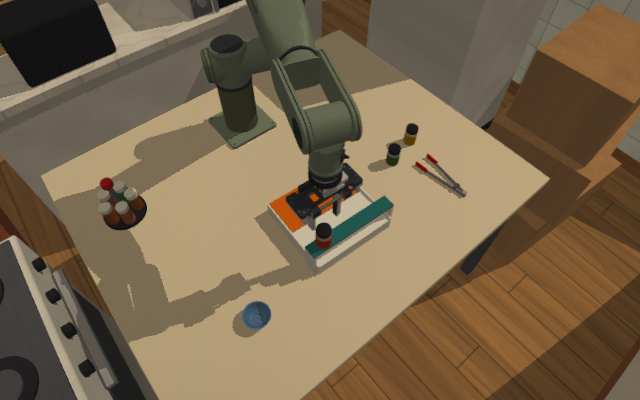

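Request:
apply_moves --hand '[92, 92, 92, 92, 92]' --pt "-0.2 -0.6 0" --pt "-0.7 -1.9 0" --pt "-1.3 -3.3 0" --pt "-1.9 -4.8 0" --pt "-2.5 -6.3 0" --spin '[0, 0, 0, 0, 0]'

```text
time: 36.53
ee_pos: [0.5845, 0.0352, 0.2248]
tool_rot: [-0.0, 1.0, -0.024, -0.001]
wrist_force: [0.7, 0.2, -0.0]
gripper_width: 0.0913
```

Request:
apply_moves --hand '[92, 92, 92, 92, 92]' --pt "-0.6 -1.5 0" --pt "-1.2 -3.0 0" --pt "-1.8 -4.5 0" --pt "-2.4 -6.0 0" --pt "-3.0 -7.5 0" --spin '[0, 0, 0, 0, 0]'

```text
time: 36.95
ee_pos: [0.5179, 0.2262, 0.2252]
tool_rot: [-0.0, 1.0, -0.023, -0.001]
wrist_force: [1.2, -0.2, 0.8]
gripper_width: 0.0921
```

Request:
apply_moves --hand '[92, 92, 92, 92, 92]' --pt "-0.6 -1.5 0" --pt "-1.1 -2.8 0" --pt "-1.2 -3.2 0.2" --pt "-1.2 -3.2 0.6" --pt "-1.2 -3.2 0.8" --spin '[0, 0, 0, 0, 0]'

```text
time: 37.37
ee_pos: [0.4926, 0.3048, 0.2036]
tool_rot: [0.001, 1.0, -0.023, -0.001]
wrist_force: [-0.0, -0.5, -0.1]
gripper_width: 0.0924
```

Request:
apply_moves --hand '[92, 92, 92, 92, 92]' --pt "0 0 0" --pt "0 0 0" --pt "0 0 0" --pt "0 0 0" --pt "0 0 0" --spin '[0, 0, 0, 0, 0]'

```text
time: 37.78
ee_pos: [0.4947, 0.3043, 0.2062]
tool_rot: [-0.0, 1.0, -0.024, 0.0]
wrist_force: [-0.5, 0.1, 0.3]
gripper_width: 0.092
```

```bash
python3 look.py 17; python3 d.py .492 .307 .0305 -92.83; python3 - <<'E'
from h import *
I=cv2.imread('pics/w17.png');C=cam('wrist',np.load('pics/T17.npy'))
t=np.linspace(0,6.28,60)
for P in((.464,.424),(.492,.307)):
  for z,c in((.074,(0,255,255)),(0,(255,255,0))):
    cv2.polylines(I,[proj(C,np.c_[P[0]+.022*np.cos(t),P[1]+.022*np.sin(t),0*t+z]).round().astype(int)],1,c,1)
cv2.imwrite('pics/j17.png',I)
E
```

```text
tcp [0.4943 0.3048 0.206 ] jaw -92.74 down [ 0.001  0.    -1.   ] -> offset [-0.1  -0.08  7.02] spin 0.02
37.9333 0.092 [-0.2 -0.1 -0.1] [ 0.4   0.22  1.53 -0.    1.4   2.02]
```

View pics/j17.png

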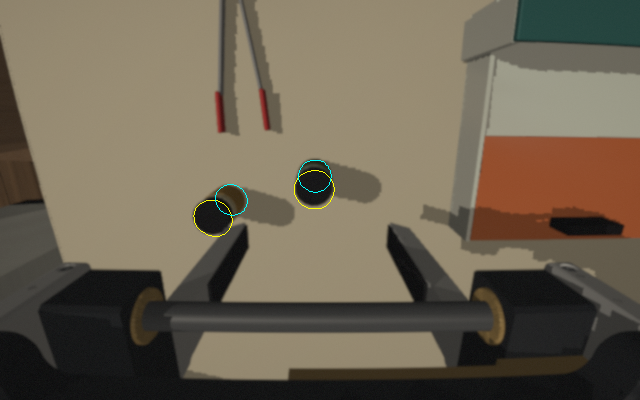

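Request:
apply_moves --hand '[92, 92, 92, 92, 92]' --pt "-0.1 -0.08 0.3" --pt "-0.1 -0.08 1.2" --pt "-0.1 -0.08 2.4" --pt "-0.1 -0.08 3.7" --pt "-0.1 -0.08 5.0" --spin '[0, 0, 0, 0, 0]'

```text
time: 38.35
ee_pos: [0.4915, 0.3076, 0.0797]
tool_rot: [-0.0, 1.0, -0.023, 0.001]
wrist_force: [0.5, -0.2, -0.2]
gripper_width: 0.092
```

Request:
apply_moves --hand '[92, 92, 92, 92, 92]' --pt "0 0 0.9" --pt "0 0 1.7" --pt "0 0 2.0" --pt "0 0 2.02" --pt "0 0 2.02" --spin '[0, 0, 0, 0, 0]'

```text
time: 38.77
ee_pos: [0.4915, 0.3074, 0.0303]
tool_rot: [-0.0, 1.0, -0.023, -0.0]
wrist_force: [0.7, 0.1, 0.6]
gripper_width: 0.0922
```

Request:
apply_moves --hand '[38, 38, 38, 38, 38]' --pt "0 0 0" --pt "0 0 0" --pt "0 0 0" --pt "0 0 0" --pt "0 0 0" --spin '[0, 0, 0, 0, 0]'

```text
time: 39.18
ee_pos: [0.492, 0.3074, 0.031]
tool_rot: [-0.0, 1.0, -0.024, 0.001]
wrist_force: [-0.2, 1.0, -0.1]
gripper_width: 0.0622
```

Request:
apply_moves --hand '[38, 38, 38, 38, 38]' --pt "0 0 0" --pt "0 0 0" --pt "0 0 0" --pt "0 0 0" --pt "0 0 0" --spin '[0, 0, 0, 0, 0]'

```text
time: 39.6
ee_pos: [0.4916, 0.3074, 0.0303]
tool_rot: [-0.0, 1.0, -0.024, 0.0]
wrist_force: [0.3, 0.4, 1.0]
gripper_width: 0.0436
```

Request:
apply_moves --hand '[38, 38, 38, 38, 38]' --pt "0 0 -0.5" --pt "0 0 -1.7" --pt "0 0 -3" --pt "0 0 -4.5" --pt "0 0 -6.0" --spin '[0, 0, 0, 0, 0]'

```text
time: 40.02
ee_pos: [0.4903, 0.3065, 0.1813]
tool_rot: [0.001, 1.0, -0.024, -0.001]
wrist_force: [0.1, 0.3, -2.8]
gripper_width: 0.0438
```

```bash
python3 d.py .6458 -.0311 .19 -92.83
```

```text
tcp [0.4903 0.3065 0.1813] jaw -92.7 down [-0.002 -0.001 -1.   ] -> offset [ 6.85 13.2  -0.34] spin 0.02
40.0167 0.0438 [ 0.1  0.3 -2.8] [ 0.41  0.24  1.56 -0.    1.35  2.03]
```

Request:
apply_moves --hand '[38, 38, 38, 38, 38]' --pt "0.3 0.5 -0.2" --pt "0.8 1.6 -0.4" --pt "1.5 2.9 -0.4" --pt "2.2 4.2 -0.4" --pt "2.9 5.6 -0.4" --spin '[0.02, 0.02, 0.02, 0.02, 0.02]'

```text
time: 40.43
ee_pos: [0.5573, 0.1629, 0.1909]
tool_rot: [0.0, 1.0, -0.024, 0.0]
wrist_force: [0.7, 0.1, -1.5]
gripper_width: 0.0438
```

Request:
apply_moves --hand '[38, 38, 38, 38, 38]' --pt "0.7 1.4 0" --pt "1.4 2.8 0" --pt "2.1 4.2 0" --pt "2.8 5.5 0" --pt "3.4 6.7 0" --spin '[0, 0, 0, 0, 0]'

```text
time: 40.85
ee_pos: [0.6341, -0.01, 0.1904]
tool_rot: [0.0, 1.0, -0.025, -0.0]
wrist_force: [0.6, 0.0, -2.6]
gripper_width: 0.0435
```

Request:
apply_moves --hand '[38, 38, 38, 38, 38]' --pt "0.4 0.8 0" --pt "0.5 0.93 0" --pt "0.5 0.93 0" --pt "0.5 0.93 0" --pt "0.5 0.93 0" --spin '[0, 0, 0, 0, 0]'

```text
time: 41.27
ee_pos: [0.6445, -0.0298, 0.1901]
tool_rot: [-0.0, 1.0, -0.024, -0.001]
wrist_force: [-0.2, 0.6, -2.3]
gripper_width: 0.0438
```

```bash
python3 d.py .6458 -.0311 .1395 -92.83; python3 look.py 18
```

```text
tcp [ 0.6445 -0.0298  0.1901] jaw -92.73 down [-0.001  0.001 -1.   ] -> offset [0.06 0.05 2.02] spin 0.02
41.2667 0.0438 [-0.2  0.6 -2.3] [-0.18  0.37  1.37  0.    1.41  1.44]
```

View pics/w18.png

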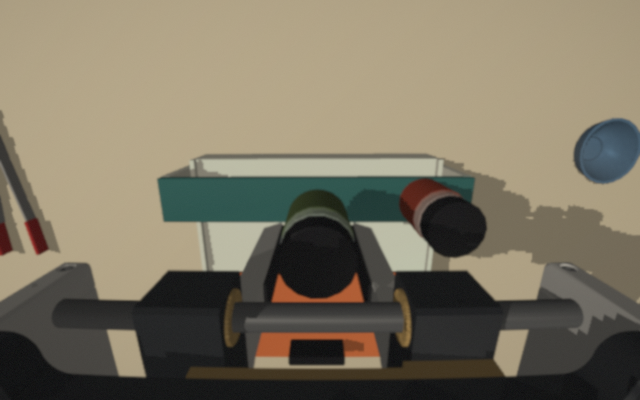

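Request:
apply_moves --hand '[38, 38, 38, 38, 38]' --pt "0.03 0.02 0.2" --pt "0.03 0.03 0.7" --pt "0.03 0.03 1.2" --pt "0.03 0.03 1.7" --pt "0.03 0.03 1.95" --spin '[0, 0, 0, 0, 0]'

```text
time: 41.83
ee_pos: [0.6438, -0.0316, 0.1378]
tool_rot: [-0.001, 1.0, -0.025, -0.003]
wrist_force: [-6.3, 2.6, 25.9]
gripper_width: 0.0434
```

Request:
apply_moves --hand '[38, 38, 38, 38, 38]' --pt "0 0 0.06" --pt "0 0 0.11" --pt "0 0 0.11" --pt "0 0 0.11" --pt "0 0 0.11" --spin '[0, 0, 0, 0, 0]'

```text
time: 42.25
ee_pos: [0.6462, -0.0322, 0.1386]
tool_rot: [0.0, 1.0, -0.025, 0.0]
wrist_force: [-0.1, -0.5, -2.7]
gripper_width: 0.0437
```

```bash
python3 d.py .6458 -.0311 .1385 -92.83
```

```text
tcp [ 0.6462 -0.0322  0.1386] jaw -92.82 down [ 0. -0. -1.] -> offset [-0.02 -0.04  0.  ] spin 0.0
42.25 0.0437 [-0.1 -0.5 -2.7] [-0.18  0.41  1.42  0.    1.31  1.44]
```

Request:
apply_moves --hand '[38, 38, 38, 46, 66]' --pt "0 0 0.02" --pt "0 0 0.03" --pt "0 0 0.03" --pt "0 0 0.03" --pt "0 0 0.03" --spin '[0, 0, 0, 0, 0]'

```text
time: 42.67
ee_pos: [0.6465, -0.0322, 0.1385]
tool_rot: [0.0, 1.0, -0.025, 0.001]
wrist_force: [-0.7, -0.6, 1.1]
gripper_width: 0.0496
```

Request:
apply_moves --hand '[66, 66, 66, 66, 66]' --pt "0 0 0" --pt "0 0 0" --pt "0 0 0" --pt "0 0 0" --pt "0 0 0" --spin '[0, 0, 0, 0, 0]'

```text
time: 43.08
ee_pos: [0.6461, -0.0321, 0.138]
tool_rot: [0.0, 1.0, -0.025, 0.0]
wrist_force: [-0.0, -0.8, 0.6]
gripper_width: 0.0657
```

Request:
apply_moves --hand '[66, 66, 66, 66, 66]' --pt "0 0 -0.3" --pt "0 0 -1" --pt "0 0 -2" --pt "0 0 -3.0" --pt "0 0 -3.5" --spin '[0, 0, 0, 0, 0]'

```text
time: 43.5
ee_pos: [0.6478, -0.0324, 0.2299]
tool_rot: [0.0, 1.0, -0.025, 0.003]
wrist_force: [0.1, -0.6, 1.6]
gripper_width: 0.0662
```

Request:
apply_moves --hand '[66, 66, 66]' --pt "0 0 0" --pt "0 0 0" --pt "0 0 0" --spin '[0, 0, 0]'

```text
time: 43.75
ee_pos: [0.6451, -0.032, 0.2237]
tool_rot: [-0.0, 1.0, -0.025, -0.001]
wrist_force: [-0.2, -1.4, -0.1]
gripper_width: 0.0659
```

```bash
python3 d.py .464 .424 .2 -92.83; python3 look.py 19
```

```text
tcp [ 0.6451 -0.032   0.2237] jaw -92.82 down [-0.003  0.    -1.   ] -> offset [ -8.13 -17.86   0.98] spin 0.0
43.75 0.0659 [-0.2 -1.4 -0.1] [-0.18  0.34  1.33 -0.    1.47  1.44]
```

View pics/scene19.png

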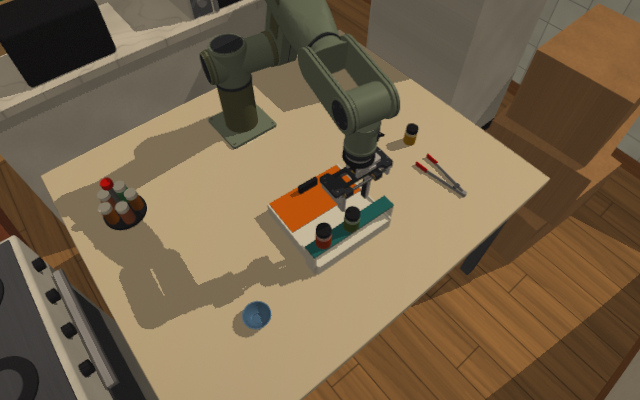

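Request:
apply_moves --hand '[92, 92, 92, 92, 92]' --pt "-0.2 -0.6 0" --pt "-0.8 -1.9 0" --pt "-1.4 -3.3 0" --pt "-2.0 -4.8 0" --pt "-2.6 -6.3 0" --spin '[0, 0, 0, 0, 0]'

```text
time: 44.32
ee_pos: [0.5872, 0.1305, 0.2247]
tool_rot: [-0.0, 1.0, -0.025, -0.001]
wrist_force: [-0.1, 0.5, -0.6]
gripper_width: 0.0916
```

Request:
apply_moves --hand '[92, 92, 92, 92, 92]' --pt "-0.6 -1.5 0" --pt "-1.3 -3.0 0" --pt "-2.0 -4.5 0" --pt "-2.7 -6.0 0" --pt "-3.4 -7.4 0" --spin '[0, 0, 0, 0, 0]'

```text
time: 44.73
ee_pos: [0.5107, 0.32, 0.2249]
tool_rot: [-0.0, 1.0, -0.024, -0.001]
wrist_force: [1.0, -0.1, 0.1]
gripper_width: 0.0919
```

Request:
apply_moves --hand '[92, 92, 92, 92, 92]' --pt "-0.7 -1.4 0" --pt "-1.4 -2.8 0" --pt "-2.1 -4.0 0.2" --pt "-2.1 -4.16 0.6" --pt "-2.1 -4.16 0.9" --spin '[0, 0, 0, 0, 0]'

```text
time: 45.15
ee_pos: [0.4633, 0.4261, 0.2017]
tool_rot: [0.0, 1.0, -0.022, -0.001]
wrist_force: [0.2, 0.4, -0.5]
gripper_width: 0.0921
```

Request:
apply_moves --hand '[92, 92, 92, 92, 92]' --pt "0 0 0" --pt "0 0 0" --pt "0 0 0" --pt "0 0 0" --pt "0 0 0" --spin '[0, 0, 0, 0, 0]'

```text
time: 45.57
ee_pos: [0.4668, 0.423, 0.2037]
tool_rot: [-0.0, 1.0, -0.026, 0.0]
wrist_force: [0.1, -0.7, -0.0]
gripper_width: 0.0922
```

```bash
python3 look.py 20; python3 d.py .464 .424 .0305 -92.83; python3 - <<'E'
from h import *
I=cv2.imread('pics/w20.png');C=cam('wrist',np.load('pics/T20.npy'))
t=np.linspace(0,6.28,60)
for P in((.464,.424),):
  for z,c in((.074,(0,255,255)),(0,(255,255,0))):
    cv2.polylines(I,[proj(C,np.c_[P[0]+.022*np.cos(t),P[1]+.022*np.sin(t),0*t+z]).round().astype(int)],1,c,1)
cv2.imwrite('pics/j20.png',I)
E
```

```text
tcp [0.4663 0.4234 0.2035] jaw -92.88 down [ 0.001  0.    -1.   ] -> offset [-0.1  -0.02  6.92] spin -0.01
45.7167 0.0917 [ 0.3 -0.3 -0. ] [ 0.6   0.32  1.4  -0.    1.42  2.22]
```

View pics/j20.png

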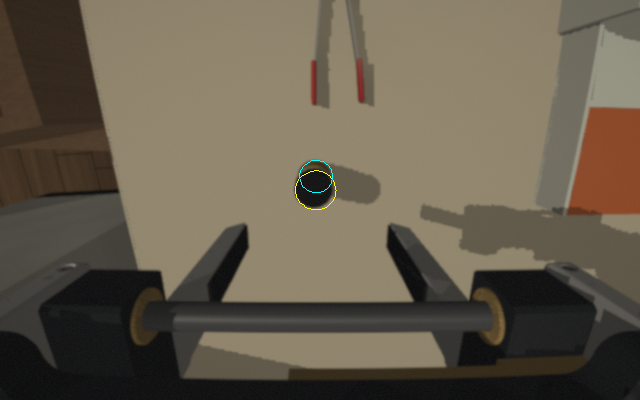

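Request:
apply_moves --hand '[92, 92, 92, 92, 92]' --pt "-0.06 0 0.3" --pt "-0.06 0 1.2" --pt "-0.06 0 2.4" --pt "-0.06 0 3.7" --pt "-0.06 0 5.0" --spin '[0, 0, 0, 0, 0]'

```text
time: 46.13
ee_pos: [0.4643, 0.424, 0.0769]
tool_rot: [-0.0, 1.0, -0.025, 0.001]
wrist_force: [0.6, -0.7, -0.7]
gripper_width: 0.0922
```

Request:
apply_moves --hand '[92, 92, 92, 92, 92]' --pt "0 0 0.9" --pt "0 0 1.6" --pt "0 0 1.9" --pt "0 0 1.92" --pt "0 0 1.92" --spin '[0, 0, 0, 0, 0]'

```text
time: 46.55
ee_pos: [0.4643, 0.4239, 0.03]
tool_rot: [0.0, 1.0, -0.025, -0.0]
wrist_force: [0.4, 0.9, -0.3]
gripper_width: 0.0917
```

Request:
apply_moves --hand '[38, 38, 38, 38, 38]' --pt "0 0 0" --pt "0 0 0" --pt "0 0 0" --pt "0 0 0" --pt "0 0 0" --spin '[0, 0, 0, 0, 0]'

```text
time: 46.97
ee_pos: [0.4647, 0.4242, 0.0308]
tool_rot: [-0.0, 1.0, -0.025, 0.001]
wrist_force: [-0.1, 0.2, -0.7]
gripper_width: 0.062
```

Request:
apply_moves --hand '[38, 38, 38, 38, 38]' --pt "0 0 0" --pt "0 0 0" --pt "0 0 0" --pt "0 0 0" --pt "0 0 0" --spin '[0, 0, 0, 0, 0]'

```text
time: 47.38
ee_pos: [0.4644, 0.4242, 0.0302]
tool_rot: [-0.0, 1.0, -0.025, 0.0]
wrist_force: [-0.3, 2.0, 0.2]
gripper_width: 0.0435
```

Request:
apply_moves --hand '[38, 38, 38, 38, 38]' --pt "0 0 -0.5" --pt "0 0 -1.7" --pt "0 0 -3" --pt "0 0 -4.5" --pt "0 0 -6.0" --spin '[0, 0, 0, 0, 0]'

```text
time: 47.8
ee_pos: [0.4632, 0.4228, 0.1809]
tool_rot: [0.001, 1.0, -0.025, -0.001]
wrist_force: [1.3, 1.1, -1.3]
gripper_width: 0.0437
```

```bash
python3 d.py .6505 .0638 .19 -92.83
```

```text
tcp [0.4632 0.4228 0.1809] jaw -92.82 down [-0.002 -0.002 -1.   ] -> offset [ 8.19 13.97 -0.35] spin 0.0
47.8 0.0437 [ 1.3  1.1 -1.3] [ 0.6   0.34  1.43 -0.    1.38  2.22]
```

Request:
apply_moves --hand '[38, 38, 38, 38, 38]' --pt "0.3 0.5 -0.2" --pt "0.9 1.6 -0.4" --pt "1.6 2.8 -0.4" --pt "2.3 4.1 -0.4" --pt "3.1 5.4 -0.4" --spin '[0, 0, 0, 0, 0]'

```text
time: 48.22
ee_pos: [0.5344, 0.2832, 0.1895]
tool_rot: [0.001, 1.0, -0.024, -0.001]
wrist_force: [-0.1, 0.0, -1.8]
gripper_width: 0.0438
```

Request:
apply_moves --hand '[38, 38, 38, 38, 38]' --pt "0.8 1.3 0" --pt "1.6 2.6 0" --pt "2.4 3.9 0" --pt "3.2 5.2 0" --pt "3.9 6.5 0" --spin '[0, 0, 0, 0, 0]'

```text
time: 48.63
ee_pos: [0.6244, 0.1154, 0.1892]
tool_rot: [0.0, 1.0, -0.025, -0.001]
wrist_force: [0.3, 0.0, -1.8]
gripper_width: 0.0438
```

Request:
apply_moves --hand '[38, 38, 38, 38, 38]' --pt "0.6 1.2 0" --pt "1.1 2.0 0" --pt "1.15 2.12 0" --pt "1.15 2.12 0" --pt "1.15 2.12 0" --spin '[0, 0, 0, 0, 0]'

```text
time: 49.05
ee_pos: [0.6495, 0.0638, 0.1891]
tool_rot: [-0.0, 1.0, -0.025, -0.001]
wrist_force: [-0.9, -0.1, -1.9]
gripper_width: 0.0439
```

Request:
apply_moves --hand '[38, 38]' --pt "0 0 0" --pt "0 0 0" --spin '[0, 0]'

```text
time: 49.22
ee_pos: [0.6497, 0.0652, 0.1898]
tool_rot: [-0.0, 1.0, -0.024, -0.0]
wrist_force: [-0.7, 0.1, -1.6]
gripper_width: 0.0435
```

```bash
python3 d.py .6505 .0638 .1395 -92.83; python3 look.py 21
```

```text
tcp [0.6497 0.0652 0.1898] jaw -92.71 down [-0.001  0.    -1.   ] -> offset [0.04 0.06 2.01] spin 0.02
49.2167 0.0435 [-0.7  0.1 -1.6] [-0.03  0.38  1.35  0.    1.41  1.59]
```

View pics/w21.png

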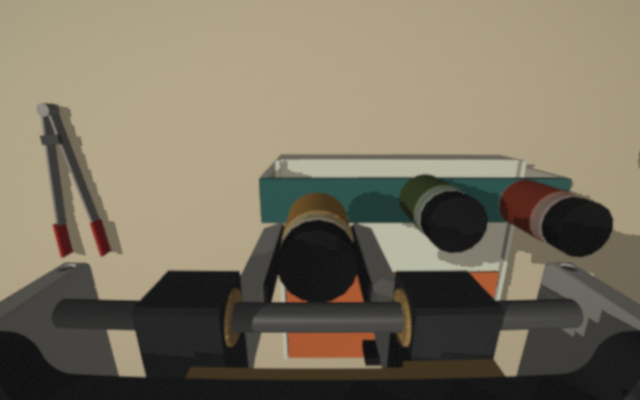

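Request:
apply_moves --hand '[38, 38, 38, 38, 38]' --pt "0.03 0.03 0.2" --pt "0.03 0.03 0.6" --pt "0.03 0.03 1.0" --pt "0.03 0.03 1.4" --pt "0.03 0.03 1.7" --spin '[0, 0, 0, 0, 0]'

```text
time: 49.78
ee_pos: [0.65, 0.063, 0.1449]
tool_rot: [-0.0, 1.0, -0.025, -0.002]
wrist_force: [0.5, 0.3, -1.9]
gripper_width: 0.0436
```

Request:
apply_moves --hand '[38, 38, 38, 38, 38]' --pt "0 0 0.12" --pt "0 0 0.22" --pt "0 0 0.28" --pt "0 0 0.32" --pt "0 0 0.34" --spin '[0, 0, 0, 0, 0]'

```text
time: 50.2
ee_pos: [0.6516, 0.0629, 0.1394]
tool_rot: [-0.0, 1.0, -0.025, 0.0]
wrist_force: [0.3, -0.1, -1.7]
gripper_width: 0.0436
```

Request:
apply_moves --hand '[38, 38, 38, 46, 66]' --pt "0 0 0.02" --pt "0 0 0.03" --pt "0 0 0.03" --pt "0 0 0.03" --pt "0 0 0.03" --spin '[0, 0, 0, 0, 0]'

```text
time: 50.62
ee_pos: [0.6517, 0.0629, 0.1389]
tool_rot: [0.0, 1.0, -0.025, 0.001]
wrist_force: [0.1, -0.6, -0.4]
gripper_width: 0.0496
```

Request:
apply_moves --hand '[66, 66, 66, 66, 66]' --pt "0 0 0" --pt "0 0 0" --pt "0 0 0" --pt "0 0 0" --pt "0 0 0" --spin '[0, 0, 0, 0, 0]'

```text
time: 51.03
ee_pos: [0.6513, 0.063, 0.1383]
tool_rot: [0.0, 1.0, -0.025, 0.0]
wrist_force: [1.1, -0.5, 0.2]
gripper_width: 0.066
```

Request:
apply_moves --hand '[66, 66, 66, 66, 66]' --pt "0 0 -0.3" --pt "0 0 -1" --pt "0 0 -2" --pt "0 0 -3.0" --pt "0 0 -3.8" --spin '[0, 0, 0, 0, 0]'

```text
time: 51.45
ee_pos: [0.6518, 0.063, 0.2359]
tool_rot: [0.0, 1.0, -0.025, 0.001]
wrist_force: [0.1, -0.3, 0.6]
gripper_width: 0.0664
```

Request:
apply_moves --hand '[66, 66, 66, 66, 66]' --pt "-0.5 0 0" --pt "-1.8 0 0" --pt "-3.2 0 0" --pt "-4.6 0 0" --pt "-6 0 0" --spin '[0, 0, 0, 0, 0]'

```text
time: 51.87
ee_pos: [0.5, 0.0704, 0.2336]
tool_rot: [-0.0, 1.0, -0.025, 0.0]
wrist_force: [0.1, 0.9, 0.6]
gripper_width: 0.0661
```

Request:
apply_moves --hand '[66, 66, 66, 66, 66]' --pt "0 0 0" --pt "0 0 0" --pt "0 0 0" --pt "0 0 0" --pt "0 0 0" --spin '[0, 0, 0, 0, 0]'

```text
time: 52.28
ee_pos: [0.5031, 0.0701, 0.2338]
tool_rot: [0.0, 1.0, -0.025, 0.001]
wrist_force: [-0.5, 1.3, -0.5]
gripper_width: 0.0658
```

```bash
python3 look.py 22; python3 - <<'E'
from st import *
t=np.linspace(0,6.28,60)
for n,f in(('w22',None),('scene22',(255,140,160,150)),('side22',(230,100,180,165))):
    I=cv2.imread(f'pics/{n}.png');C=cam('wrist',np.load('pics/T22.npy')) if n=='w22' else cam(n[:-2])
    s=1 if f is None else 4
    I=cv2.resize(I,None,fx=s,fy=s,interpolation=cv2.INTER_CUBIC)
    for y in(-.0965,-.001,.095):
      P=rack(.115,y)
      for z,c in((.182,(0,255,255)),(.108,(255,255,0))):
        cv2.polylines(I,[((proj(C,np.c_[P[0]+.022*np.cos(t),P[1]+.022*np.sin(t),0*t+z])+.5)*s).round().astype(int)],1,c,1)
    if f: x,y,w,h=[v*4 for v in f];I=I[y:y+h,x:x+w]
    cv2.imwrite(f'pics/v_{n}.png',I)
E
```

```text
(no output)
```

View pics/v_w22.png

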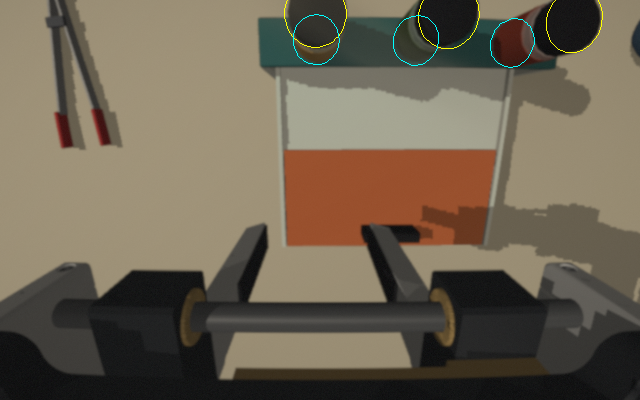

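View pics/v_scene22.png

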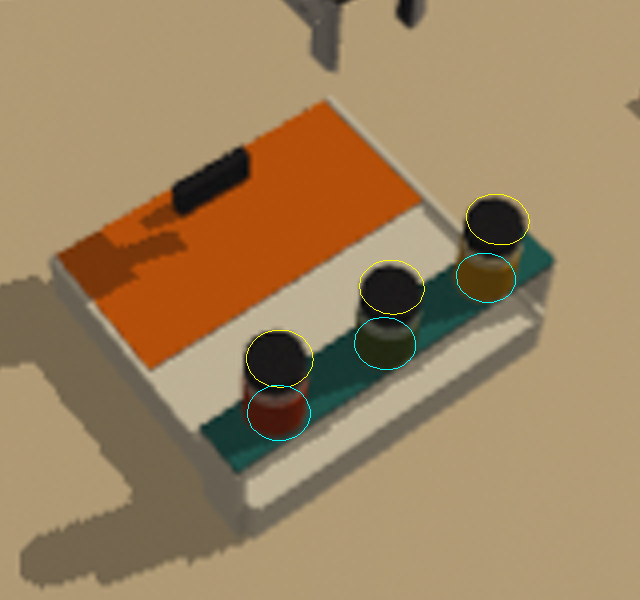

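View pics/v_side22.png

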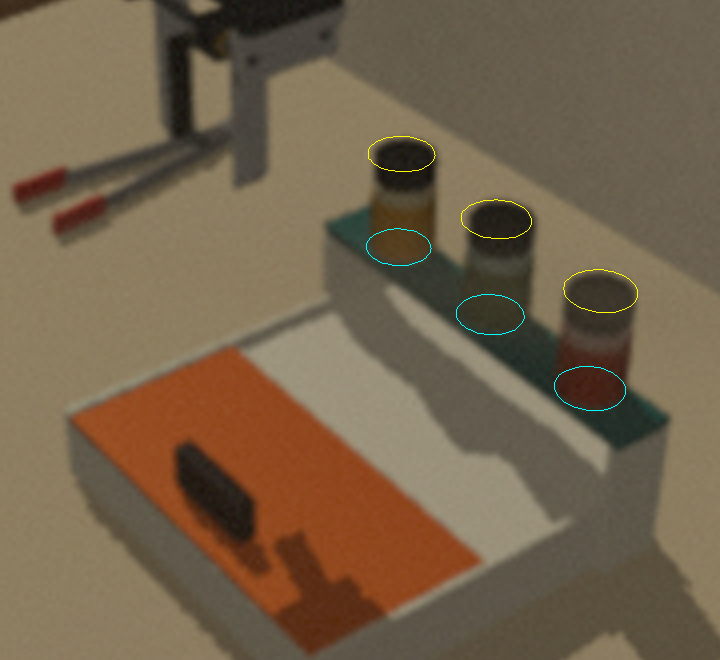

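```bash
python3 - <<'E'
from st import *
for n,(x,y,w,h) in dict(scene=(290,170,40,30),side=(270,205,30,35)).items():
    for k in('0','12','22'):
        I=cv2.imread(f'pics/{n}{k}.png')[y:y+h,x:x+w]
        m=(I.max(2)<55).astype(np.uint8);_,l,s,c=cv2.connectedComponentsWithStats(m);j=1+s[1:,4].argmax();print(n,k,s[j,4],c[j].round(2))
    C=cam(n);f=lambda v:proj(C,[*rack(-.1+v,0),.066])[0];print('px for 5mm',f(.005)-f(0))
E
```

```text
scene 0 144 [17.42 15.2 ]
scene 12 149 [17.09 14.97]
scene 22 148 [17.08 14.95]
px for 5mm [0.90992143 1.01145746]
side 0 215 [13.82 17.73]
side 12 221 [13.53 18.19]
side 22 221 [13.56 18.17]
px for 5mm [ 1.69145952 -0.80335113]
```

```bash
python3 -c "
from rig import *
print(sign_off(), get_obs()['time'])"
```

```text
the job is handed in; nothing more can be done
the job is handed in; nothing more can be done
```

The job is handed in at about 52 s of the 208 s allowed. I opened the cover, put the red, yellow and green tins in the compartment, and shut the cover to its end stop. I then stood the three jars on the ledge.

**Cover:** it reads as shut. The grip bar sits about 1 to 2 mm further shut than at the start in both fixed cameras, and the wrist force rose to about 17 N when it met the stop.

**Tins:** all three were seen in the compartment just before I closed the cover. No tin was seen to shift during the run.

**Jars:** they stand upright, and their outlines match the planned spots to about 2 mm. Those spots are on the ledge's centre line at y of about -96, 0 and +95 mm.

**Bystanders:** the robot never touched the bowl or tongs, and they looked unmoved in the pictures; I did not measure their positions at the end.

The green-filled jar touched the ledge briefly at 26 N while being lowered, below the 40 N limit, and still stood correctly afterwards. No check failed; the rack position from different cameras disagreed by up to 5 mm, so I used a combined fit. I then checked that fit with the wrist camera, and it agreed to within about 3 mm in depth.

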